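# Dip the oil of the clicking press's power pack

## Robot

A 6-joint arm with a two-finger parallel gripper is mounted at the origin on the work surface. World frame = base frame: x ahead of the robot, y to its left, z up, the work surface at z = 0. Lengths are in mm, angles in rad, forces in N, time in s.
With the tool pointing down it reaches from about 400 to 925 mm from the base axis. Payload 3.4 kg.
Tool frame: the origin (TCP) lies between the finger pads; the fingertips stand 17 mm ahead of it and the grasp point (between the pads) lies 2 mm behind it; z points along the fingers, y is the direction in which the jaws open and shut (so a half turn about z gives the same grasp; the last joint's range is limited). The gripper opens to 85 mm and grips with 20 to 120 N. Pads are 22 mm wide; open, the fingers measure 114 mm over their backs; the gripper's body (76 mm by 85 mm) begins 54 mm behind the grasp point. The pads swing forward as they close: fully open they stand 13 mm farther back than shut.
Start: joints at [-1.315, 0.307, 1.506, -0, 1.328, -0.073], TCP at [185.648, -544.211, 248.305] pointing down, gripper open.
Joint ranges: [-3.12, 3.12], [-1.05, 2.28], [0.14, 2.33], [-1.42, 4.57], [0.1, 2.73], [-2.68, 2.68]. Speed limits (rad/s): [2.57, 2.57, 3.14, 3.14, 3.14, 3.14].

## Interface

Orientations are given as a unit quaternion [x, y, z, w].
In Python, from rig import state, camera, camera_info, close_job gives the robot as it stands. The module is installed in compiled form; this text tells all that it offers.
- The arm moves only by the tool drive_tool, never from a script. Its argument "series" is a list of rows, each an object of numbers: "tx", "ty", "tz": the shift along the tool's x, y, z in m; "wx", "wy", "wz": the turn, a rotation vector about the tool's x, y, z in degrees; "fingers": the finger opening in m, from 0 to 0.0854. A call has 1 to 20 rows; each row is the pose to reach, as a shift and turn from the pose measured when the call began, along the tool's axes at that moment; what a row does not reach only later rows make up. A row lasts 1/12 s, in which the tool goes at most 41.7 mm and 7.16 degrees, less where a joint would pass 70% of its speed; a pose out of reach is approached as far as the arm can. A call with a gripper value outside its range is refused whole. The fingers move at their own pace and stop on an object; "squeeze" is the grip in N (left out, the last holds). Time passes only in rows, so rows that repeat a pose let the fingers close. It gives the time, the measured TCP pose, the force and the opening at its end, in the units of the state.
- state(): the state, without advancing time (a new reading comes with each control period).
- camera(name): name is "side" or "top"; returns (picture, depth): 384x512x3 uint8, red, green, blue; 384x512 float32, mm along the optical axis (not along the pixel's ray), 0 where there is no reading.
- camera_info(name): a dict with "K" (3x3 intrinsics, pixels), "dist" ([k1, k2, p1, p2, k3] as OpenCV has them; the pictures are not rectified), "R" (3x3) and "t" (3): a world point X has camera coordinates R X + t. Camera axes: x right, y down, z forward; pixel columns grow to the right and rows downward; lengths in mm; the calibration is good to about 2 mm. A picture is of the moment at which its call begins. camera_info takes no time and is no camera call.
- close_job(): hands the job in, once; it reports no verdict.
The state is a dict: "time_s": time; "joint_pos": joint angles; "joint_velocities": joint speeds; "joint_torque": joint torques, N m; "position": TCP position; "eef_rot": TCP orientation; "wrist_force": force on the tool from outside, world axes, zero at the start; "torque": the same for the moment, N m; "width": opening from 0.0 (shut) to 1.0 (fully open).
Only numpy, scipy, OpenCV 4.12 (cv2) and the standard library are available. Lean on these libraries where they do the work, as an engineer would, in place of code of your own. Each camera call takes 0.05 s, during which the arm holds its last target.

## Task

Check the oil of the leather press's power pack: take the wiped dipstick from the drip tray by its yellow handle, push it down the brass guide tube, without forcing it, until its collar stops on the mouth, then draw it right out. Finish holding it still in the gripper by its handle, level and with the marked face up, its tip over the drip tray and a hand's breadth above it, so that the marks can be read; do not put it down, and leave the spools, the jar and the burnisher alone.

Things in the scene. Friction and masses are not known exactly. Their poses are not given: they have to be found in the camera images.
- dipstick: Loose dipstick, 80 to 130 g, 182 mm long. Origin: on the rod's axis, at the collar's stop face. Own x points to the tip, own z out of the marked face. Round steel rod, diameter 8 mm, from x = 0 to 80 mm, then the blade. Brass collar, diameter 26 mm, x = -8 to 0. Starts level in the drip tray, marked face up, axis 42 mm above the bench. Mass centre at about x = 13 mm
- dipstick_tip (a point): Tip of the dipstick, own x = 110 mm. It ends in a flat blade from x = 78 mm, 9 mm wide (y), 4 mm thick (z), slightly narrower over the last 4 mm, with two red lines and hatching on its +z face only. Same axes as the dipstick
- dipstick_grip (a point): Middle of the flat yellow handle: own x = -41 mm; handle 62 mm long, 12 mm wide (y), 22 mm high (z), free ahead of the rear rest. Pinched across the 12 mm by a gripper leaning 45 degrees (fingers pointing down and towards the tip), the dipstick can be turned tip down and level again with the gripper never leaning more than 45 degrees. Same axes as the dipstick
- power_pack: Fixed hydraulic power pack; origin under its centre on the bench, z up. Green tank with dark lid, 196 mm (x) by 296 mm (y), lid's top 110 mm high. On it (own x, y, height above bench, mm): guide tube (-30, 98, 140); black motor, diameter 106 (12, -78, 260), grey box on its -x side; manifold and coil (52, -5 to 77, 146); dial gauge (60, 10, 200); filler cap, diameter 42 (-55, 30, 143)
- tube_mouth (a point): Centre of the mouth of the upright brass guide tube, 140 mm above the bench, 30 mm above the lid; outer diameter 21 mm, flared to 25 mm at the mouth; bore 13 mm or more, open to 124 mm below the mouth, rigid. z up, axes as the power pack
- drip_tray: Fixed shallow steel tray, 230 mm (own x) by 110 mm (y), walls 15 mm high; origin under its centre on the bench, z up. The dipstick lies along its x, tip to +x, in two upright notched rests 4 mm thick, 34 mm wide: at x = -82 mm under the handle's rear end (37 mm high, notch 15 mm wide, 6 mm deep) and at x = 50 mm under the rod (44 mm high, notch 10 mm wide, 6 mm deep)
- spool_pink: Bystander: loose upright thread spool, pink, 42 mm diameter, 52 mm high; origin under its centre
- spool_navy: Bystander: loose upright thread spool, navy, 42 mm diameter, 52 mm high; origin under its centre
- jar: Bystander: loose white jar with black lid, 68 mm diameter, 75 mm high; origin under its centre
- burnisher: Bystander: loose wooden burnisher lying on the bench, 147 mm along its own x from its origin at one end, up to 28 mm thick; origin on its axis, 14 mm above the bench
There are look-alikes about, which are no part of the job. Leave any black or green look-alike of the dipstick alone.

How it is judged:
By the outcome, as a careful person would: the job done as asked, in the order asked, and still so for the second after the job is handed in, while the arm keeps its last pose, push and grip.
It also fails if it takes over 59 s, if anything falls off the work surface, if the arm or the gripper's body presses on something with over 40 N, if the wrist force passes 120 N, or if a joint passes its speed limit or range.

## Working session

There is one attempt and no reset: what is moved stays moved. The work goes in short steps, Python scripts to look and compute and a tool call to move; the robot and the scene stay as the last step left them, time stands still between calls to the robot, and variables do not carry over. Pictures are saved under pics/ and viewed, and the job is handed in when it is done.

Besides the shell and the picture viewer there is one more tool, called after "Emit:" as name(argument=value, ...), one argument or row to a line, values as JSON. drive_tool: Moves the arm, as the interface text tells. Its arguments: {"type":"object","properties":{"series":{"type":"array"},"squeeze":{"type":"number"}},"required":["series"]}

```bash
mkdir -p pics
python3 - <<'E'
from rig import *
import cv2,json,numpy as np
print(state())
for n in("side","top"):
    p,d=camera(n); cv2.imwrite(f"pics/{n}0.png",cv2.cvtColor(p,cv2.COLOR_RGB2BGR)); np.save(f"{n}0.npy",d)
    print(n,camera_info(n))
E
```

```text
{'time_s': 0.0, 'joint_pos': array([-1.31548724e+00,  3.07565613e-01,  1.50766509e+00, -1.02948578e-05,
        1.32836562e+00, -7.34822574e-02]), 'joint_velocities': array([ 2.25275876e-03, -5.28221531e-04,  1.47095805e-03,  1.56843747e-05,
        1.69128899e-03,  5.64544945e-04]), 'joint_torque': array([-2.48444565e-03, -4.57553995e+01, -2.51914930e+01,  6.76333502e-05,
        1.32220192e-02,  2.58891941e-05]), 'position': array([ 185.48625374, -543.5767432 ,  247.38834062]), 'eef_rot': array([ 9.86516740e-01,  1.63657322e-01, -9.59299143e-05, -9.97244718e-04]), 'wrist_force': array([ 0.20407285,  0.75312712, -0.37957522]), 'torque': array([-0.02819165, -0.01051945, -0.01961837]), 'width': 1.0007186346078976}
side {'K': array([[392.73700677,   0.        , 257.7095008 ],
       [  0.        , 392.73700677, 188.20078199],
       [  0.        ,   0.        ,   1.        ]]), 'dist': array([0.0053802, 0.       , 0.       , 0.       , 0.       ]), 'R': array([[-0.67470824, -0.73807181, -0.00433579],
       [-0.37424922,  0.34717127, -0.85988931],
       [ 0.63616532, -0.57855174, -0.51046212]]), 't': array([ 417.88014646,  226.06357207, 1089.51477605])}
top {'K': array([[425.84925863,   0.        , 258.2089384 ],
       [  0.        , 425.84925863, 194.18979176],
       [  0.        ,   0.        ,   1.        ]]), 'dist': array([-0.02526506,  0.        ,  0.        ,  0.        ,  0.        ]), 'R': array([[-0.02150338, -0.99974971,  0.00617444],
       [-0.9866284 ,  0.02022234, -0.1617265 ],
       [ 0.16156116, -0.00956954, -0.9868163 ]]), 't': array([ 133.64546776,  477.65740058, 1223.64681118])}
```

View pics/side0.png

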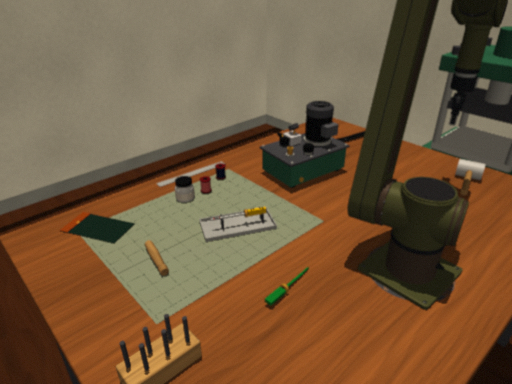

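View pics/top0.png

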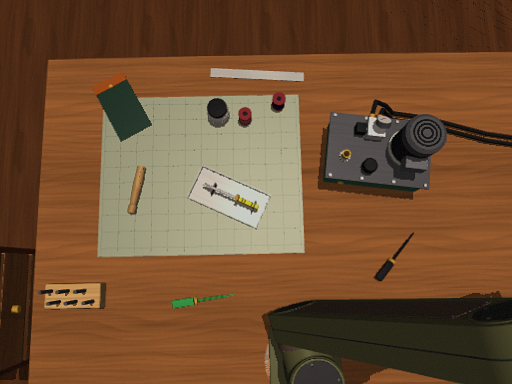

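Run:
```python
import cv2
t=cv2.imread("pics/top0.png"); s=cv2.imread("pics/side0.png")
def c(i,x0,y0,w,h,k,n): cv2.imwrite(f"pics/{n}.png",cv2.resize(i[y0:y0+h,x0:x0+w],None,fx=k,fy=k,interpolation=cv2.INTER_CUBIC))
c(t,180,160,100,75,8,"tt"); c(t,320,95,130,97,6,"tp"); c(s,195,195,90,60,8,"st"); c(s,255,95,100,75,8,"sp")
```

```text
(no output)
```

View pics/tt.png

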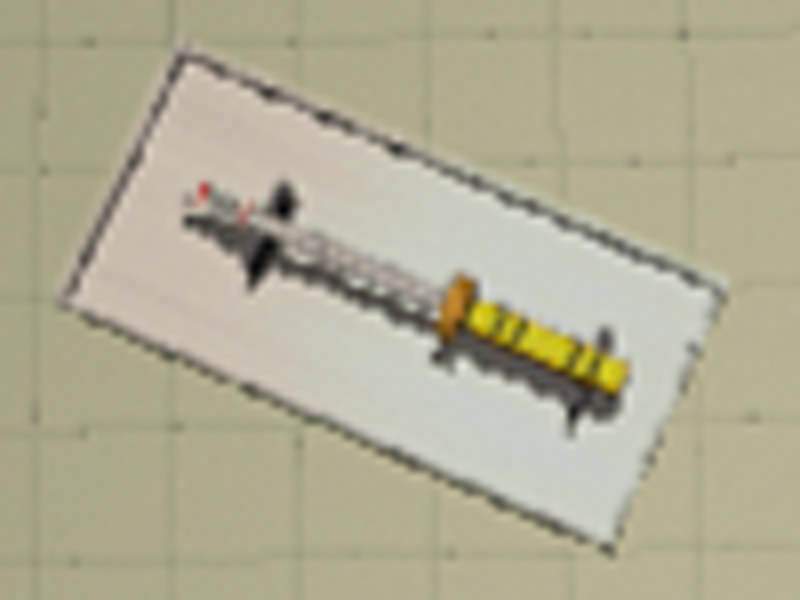

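View pics/tp.png

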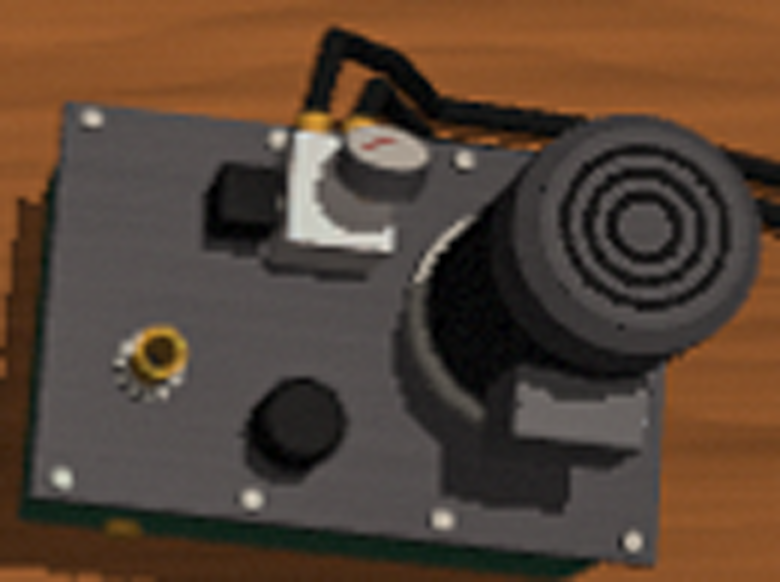

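View pics/st.png

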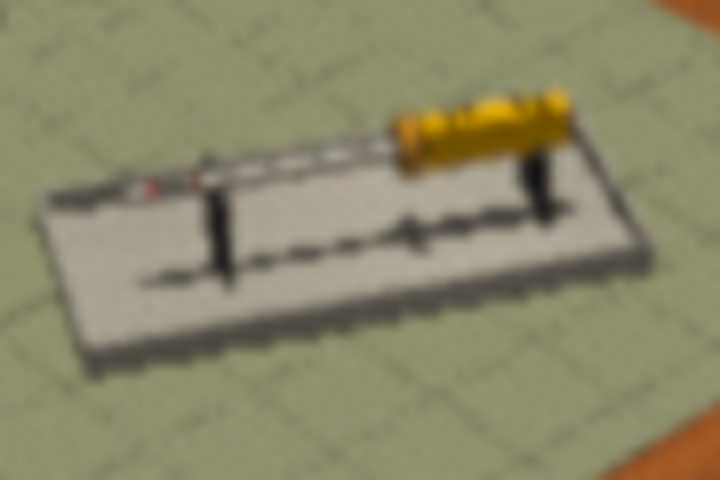

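View pics/sp.png

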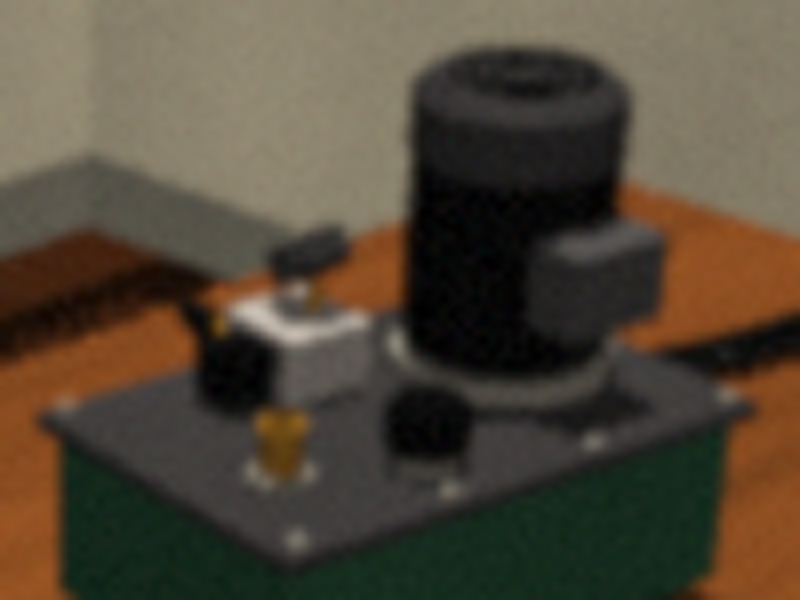

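```bash
cat > h.py <<'E'
from rig import *
import cv2,numpy as np
from scipy.spatial.transform import Rotation as Rot
def ray(n,u,v):
    i=camera_info(n); p=cv2.undistortPoints(np.array([[[u,v]]],float),i["K"],i["dist"])[0,0]
    R=i["R"]; c=-R.T@i["t"]; d=R.T@np.array([p[0],p[1],1]); return c,d/np.linalg.norm(d)
def plane(n,u,v,z):
    c,d=ray(n,u,v); return c+d*(z-c[2])/d[2]
def tri(a,b):
    (c1,d1),(c2,d2)=ray("top",*a),ray("side",*b)
    A=np.stack([d1,-d2],1); s=np.linalg.lstsq(A,c2-c1,rcond=None)[0]
    p,q=c1+s[0]*d1,c2+s[1]*d2; return (p+q)/2,np.linalg.norm(p-q)
def proj(n,X):
    i=camera_info(n); return cv2.projectPoints(np.array(X,float).reshape(-1,3),cv2.Rodrigues(i["R"])[0],i["t"],i["K"],i["dist"])[0].reshape(-1,2)
def un(c,x0,y0,k): return ((c[0]+.5)/k-.5+x0,(c[1]+.5)/k-.5+y0)
E
python3 - <<'E'
from h import *
np.set_printoptions(precision=1,suppress=True)
T=lambda c:un(c,180,160,8); P=lambda c:un(c,320,95,6); S=lambda c:un(c,195,195,8); Q=lambda c:un(c,255,95,8)
print("mouth",tri(P((160,352)),Q((281,415))),plane("top",*P((160,352)),140),plane("side",*Q((281,415)),140))
for n,a,b,z in[("tip",(187,198),(133,188),42),("collar",(459,307),(408,141),42),("rear",(622,376),(568,112),53)]:
    print(n,*tri(T(a),S(b)),plane("top",*T(a),z),plane("side",*S(b),z))
c=np.array([plane("top",*T(a),15) for a in[(185,50),(722,290),(612,545),(65,298)]]); print(c,c.mean(0))
for i in range(4):
  d=c[i]-c[i-1]; print(np.linalg.norm(d),np.degrees(np.arctan2(d[1],d[0])))
pc=np.array([plane("top",*P(a),110) for a in[(67,102),(655,565),(30,495)]]); print(pc)
E
```

```text
mouth (array([ 573.5, -120.4,  143.9]), np.float64(2.1323333849241264)) [ 573.7 -122.   140. ] [ 580.2 -126.1  140. ]
tip [514.1 288.6  46.7] 6.118631396762773 [512.8 286.9  42. ] [522.5 286.5  42. ]
collar [470.3 187.3  44.3] 2.1528860762559443 [469.9 186.6  42. ] [473.8 185.7  42. ]
rear [442.5 127.   44.7] 0.21218162755058062 [441.5 127.1  53. ] [433.4 135.5  53. ]
[[575.4 290.9  15. ]
 [478.5  88.4  15. ]
 [383.1 131.9  15. ]
 [480.5 336.1  15. ]] [479.4 211.9  15. ]
105.11268089459251 -25.500985802357846
224.44076970542366 -115.57731020204348
104.81801806500009 155.489853440402
226.25314116698107 64.50188991394984
[[ 706.5  -90.8  110. ]
 [ 474.3 -356.6  110. ]
 [ 513.6  -63.7  110. ]]
```

```bash
cat >> h.py <<'E'
def frame(h,tilt):
    """tool y = heading h-90, tool x toward heading h when tilt 0 (down); tilt + = fingers toward h"""
    a=np.radians(h); X=np.array([np.cos(a),np.sin(a),0]); Z=np.array([0,0,-1.]); Y=np.cross(Z,X)
    return Rot.from_matrix(np.stack([X,Y,Z],1))*Rot.from_euler("y",tilt,degrees=True)
def delta(p,R,name="",s=None):
    s=s or state(); R0=Rot.from_quat(s["eef_rot"]); t=R0.inv().apply(np.array(p)-s["position"])/1000; w=(R0.inv()*R).as_rotvec(degrees=True)
    print(name,"t",np.round(t,4),"w",np.round(w,2))
E
python3 - <<'E'
from h import *
s=state()
delta([400,-250,320],frame(40,0),"w1"); delta([450,0,300],frame(60,20),"w2")
R=frame(65.2,45); z=R.as_matrix()[:,2]; g=np.array([452.6,153.6,42])
delta(g+2*z-100*z,R,"pre")
E
```

```text
w1 t [ 0.2978 -0.2088 -0.0721] w [ -0.1   -0.03 -21.16]
w2 t [ 0.4259 -0.4292 -0.0517] w [  7.08  19.08 -40.75]
pre t [ 0.4301 -0.5232  0.1372] w [ 18.09  42.42 -43.94]
```

Emit:
drive_tool(
  series=[
    {"tx": 0.298,"ty": -0.209,"tz": -0.072,"wz": -21,"fingers": 0.05},
    {"tx": 0.298,"ty": -0.209,"tz": -0.072,"wz": -21,"fingers": 0.05},
    {"tx": 0.298,"ty": -0.209,"tz": -0.072,"wz": -21,"fingers": 0.05},
    {"tx": 0.298,"ty": -0.209,"tz": -0.072,"wz": -21,"fingers": 0.05},
    {"tx": 0.298,"ty": -0.209,"tz": -0.072,"wz": -21,"fingers": 0.05},
    {"tx": 0.298,"ty": -0.209,"tz": -0.072,"wz": -21,"fingers": 0.05},
    {"tx": 0.298,"ty": -0.209,"tz": -0.072,"wz": -21,"fingers": 0.05},
    {"tx": 0.298,"ty": -0.209,"tz": -0.072,"wz": -21,"fingers": 0.05},
    {"tx": 0.426,"ty": -0.429,"tz": -0.052,"wx": 7,"wy": 19,"wz": -41,"fingers": 0.05},
    {"tx": 0.426,"ty": -0.429,"tz": -0.052,"wx": 7,"wy": 19,"wz": -41,"fingers": 0.05},
    {"tx": 0.426,"ty": -0.429,"tz": -0.052,"wx": 7,"wy": 19,"wz": -41,"fingers": 0.05},
    {"tx": 0.426,"ty": -0.429,"tz": -0.052,"wx": 7,"wy": 19,"wz": -41,"fingers": 0.05},
    {"tx": 0.426,"ty": -0.429,"tz": -0.052,"wx": 7,"wy": 19,"wz": -41,"fingers": 0.05},
    {"tx": 0.426,"ty": -0.429,"tz": -0.052,"wx": 7,"wy": 19,"wz": -41,"fingers": 0.05},
    {"tx": 0.426,"ty": -0.429,"tz": -0.052,"wx": 7,"wy": 19,"wz": -41,"fingers": 0.05},
    {"tx": 0.426,"ty": -0.429,"tz": -0.052,"wx": 7,"wy": 19,"wz": -41,"fingers": 0.05},
  ],
  squeeze=60,
)

```text
invalid input at $.series[0]: expected keys tx, ty, tz, wx, wy, wz, fingers
```

Run:
```python
from h import *
s=state();print(s)
R=frame(65.2,45); z=R.as_matrix()[:,2]; g=np.array([452.6,153.6,42])
delta(g+2*z-80*z,R,"pre",s)
```

```text
{'time_s': 0.1, 'joint_pos': array([-1.31551942e+00,  3.07516732e-01,  1.50752527e+00,  1.96972422e-05,
        1.32842973e+00, -7.35213783e-02]), 'joint_velocities': array([-9.78472094e-05, -3.17800504e-04, -3.52549802e-03,  2.93149809e-04,
       -1.88093239e-03, -2.90285678e-04]), 'joint_torque': array([ 1.08361681e-03, -4.58528316e+01, -2.52606869e+01, -2.08458130e-05,
        5.51578472e-03,  2.42153237e-05]), 'position': array([ 185.49213137, -543.63141177,  247.46911612]), 'eef_rot': array([ 9.86516822e-01,  1.63657193e-01, -7.57468211e-05, -9.36531592e-04]), 'wrist_force': array([-0.70908062,  0.33810891,  0.43984818]), 'torque': array([ 0.02386241, -0.00726447,  0.00580872]), 'width': 1.0006342310764216}
pre t [ 0.4399 -0.5334  0.1514] w [ 18.09  42.42 -43.94]
```

All keys are required.

Emit:
drive_tool(
  series=[
    {"tx": 0.298,"ty": -0.209,"tz": -0.072,"wx": 0,"wy": 0,"wz": -21,"fingers": 0.05},
    {"tx": 0.298,"ty": -0.209,"tz": -0.072,"wx": 0,"wy": 0,"wz": -21,"fingers": 0.05},
    {"tx": 0.298,"ty": -0.209,"tz": -0.072,"wx": 0,"wy": 0,"wz": -21,"fingers": 0.05},
    {"tx": 0.298,"ty": -0.209,"tz": -0.072,"wx": 0,"wy": 0,"wz": -21,"fingers": 0.05},
    {"tx": 0.298,"ty": -0.209,"tz": -0.072,"wx": 0,"wy": 0,"wz": -21,"fingers": 0.05},
    {"tx": 0.298,"ty": -0.209,"tz": -0.072,"wx": 0,"wy": 0,"wz": -21,"fingers": 0.05},
    {"tx": 0.298,"ty": -0.209,"tz": -0.072,"wx": 0,"wy": 0,"wz": -21,"fingers": 0.05},
    {"tx": 0.298,"ty": -0.209,"tz": -0.072,"wx": 0,"wy": 0,"wz": -21,"fingers": 0.05},
    {"tx": 0.426,"ty": -0.429,"tz": -0.052,"wx": 7,"wy": 19,"wz": -41,"fingers": 0.05},
    {"tx": 0.426,"ty": -0.429,"tz": -0.052,"wx": 7,"wy": 19,"wz": -41,"fingers": 0.05},
    {"tx": 0.426,"ty": -0.429,"tz": -0.052,"wx": 7,"wy": 19,"wz": -41,"fingers": 0.05},
    {"tx": 0.426,"ty": -0.429,"tz": -0.052,"wx": 7,"wy": 19,"wz": -41,"fingers": 0.05},
    {"tx": 0.426,"ty": -0.429,"tz": -0.052,"wx": 7,"wy": 19,"wz": -41,"fingers": 0.05},
    {"tx": 0.426,"ty": -0.429,"tz": -0.052,"wx": 7,"wy": 19,"wz": -41,"fingers": 0.05},
    {"tx": 0.426,"ty": -0.429,"tz": -0.052,"wx": 7,"wy": 19,"wz": -41,"fingers": 0.05},
    {"tx": 0.426,"ty": -0.429,"tz": -0.052,"wx": 7,"wy": 19,"wz": -41,"fingers": 0.05},
  ],
  squeeze=60,
)

```text
time_s: 1.43
position: [449.3, 6.5, 300.1]
eef_rot: [0.85, 0.497, 0.15, -0.089]
wrist_force: [-0.6, 0.3, -0.1]
width: 0.581
```

Run:
```python
from h import *
s=state();print(s["time_s"],s["position"],s["joint_pos"],s["width"])
R=frame(65.2,45); z=R.as_matrix()[:,2]; g=np.array([452.6,153.6,42])
delta(g+2*z-80*z,R,"pre",s)
```

```text
1.4333 [449.34774987   6.48740249 300.0862491 ] [-0.35531219  0.03412421  1.77792823  0.36076635  1.29202448  0.06371136] 0.5810996024534564
pre t [ 0.0006 -0.0646  0.2164] w [ 2.4  24.9  -3.92]
```

Emit:
drive_tool(
  series=[
    {"tx": 0.0,"ty": -0.03,"tz": 0.05,"wx": 0.5,"wy": 7,"wz": -1,"fingers": 0.05},
    {"tx": 0.0,"ty": -0.04,"tz": 0.09,"wx": 1,"wy": 14,"wz": -2,"fingers": 0.05},
    {"tx": 0.0006,"ty": -0.0646,"tz": 0.13,"wx": 2.4,"wy": 20,"wz": -3.9,"fingers": 0.05},
    {"tx": 0.0006,"ty": -0.0646,"tz": 0.16,"wx": 2.4,"wy": 24.9,"wz": -3.9,"fingers": 0.05},
    {"tx": 0.0006,"ty": -0.0646,"tz": 0.19,"wx": 2.4,"wy": 24.9,"wz": -3.9,"fingers": 0.05},
    {"tx": 0.0006,"ty": -0.0646,"tz": 0.2164,"wx": 2.4,"wy": 24.9,"wz": -3.9,"fingers": 0.05},
    {"tx": 0.0006,"ty": -0.0646,"tz": 0.2164,"wx": 2.4,"wy": 24.9,"wz": -3.9,"fingers": 0.05},
    {"tx": 0.0006,"ty": -0.0646,"tz": 0.2164,"wx": 2.4,"wy": 24.9,"wz": -3.9,"fingers": 0.05},
    {"tx": 0.0006,"ty": -0.0646,"tz": 0.2164,"wx": 2.4,"wy": 24.9,"wz": -3.9,"fingers": 0.05},
  ],
  squeeze=60,
)

```text
time_s: 2.18
position: [429.1, 103.7, 96.6]
eef_rot: [0.779, 0.497, 0.322, -0.208]
wrist_force: [0.4, 0.4, 0.3]
width: 0.585
```

Run:
```python
from h import *
s=state();print(s["time_s"],s["position"],s["joint_pos"],s["width"])
R=frame(65.2,45); z=R.as_matrix()[:,2]; g=np.array([452.6,153.6,42])
delta(g+2*z-80*z,R,"pre",s)
delta(g+2*z,R,"grasp",s)
for n in("side","top"):
    p,d=camera(n); p=cv2.cvtColor(p,cv2.COLOR_RGB2BGR); cv2.imwrite(f"pics/{n}1.png",p)
    x0,y0=(180,150) if n=="side" else (180,140)
    cv2.imwrite(f"pics/{n}1c.png",cv2.resize(p[y0:y0+105,x0:x0+140],None,fx=5.5,fy=5.5,interpolation=cv2.INTER_CUBIC))
```

```text
2.1833 [429.13948619 103.6917174   96.56839286] [-0.48669579  0.45415796  2.28771989  1.15441281  0.88239196 -1.03873804] 0.585119663705717
pre t [ 0.0004  0.0004 -0.0004] w [-0.14 -0.03 -0.14]
grasp t [0.0004 0.0006 0.0796] w [-0.14 -0.03 -0.14]
```

View pics/top1c.png

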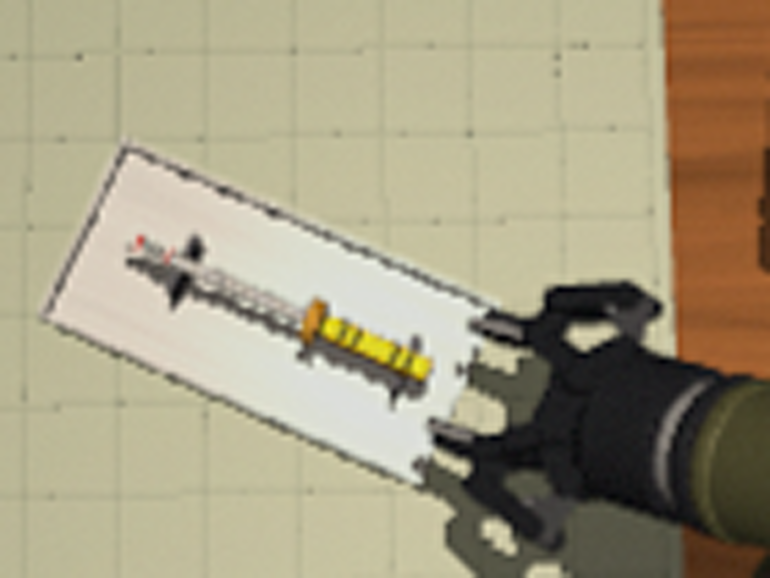

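View pics/side1c.png

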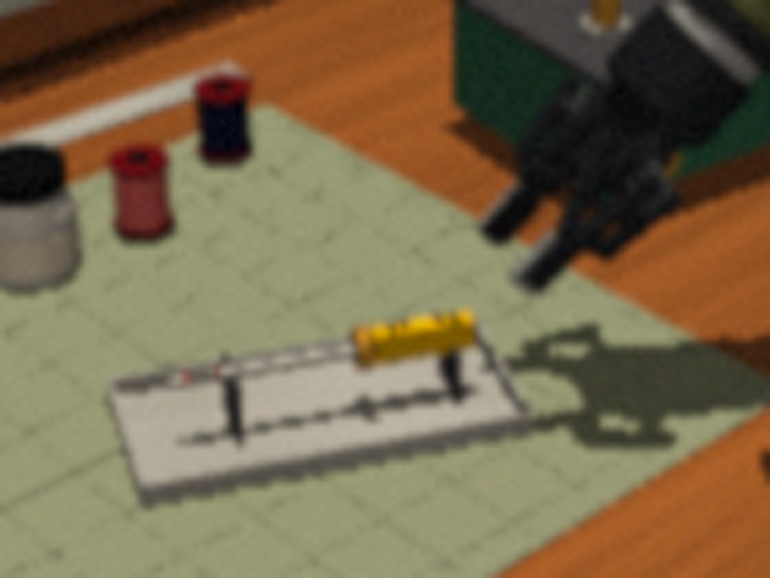

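Run:
```python
from h import *
s=state(); R=Rot.from_quat(s["eef_rot"]).as_matrix(); P=s["position"]+R[:,2]*17
print("tip exp",P,proj("top",P),proj("side",P))
print(un((457,375),180,140,5.5),un((508,262),180,150,5.5))
print(plane("top",*un((457,375),180,140,5.5),P[2]),plane("side",*un((508,262),180,150,5.5),P[2]))
# handle axis points top face z=53
for c in[(325,330),(428,367)]: print(plane("top",*un(c,180,140,5.5),53))
```

```text
tip exp [435.34596449 113.87383409  85.96971803] [[262.07569073 207.06726044]] [[270.12543164 197.18407078]]
(262.6818181818182, 207.77272727272725) (271.95454545454544, 197.22727272727272)
[433.29330534 112.20131284  85.96971803] [431.18136453 109.76445519  85.96971803]
[463.15747669 181.1251012   53.        ]
[442.20223577 126.82763703  53.        ]
```

Emit:
drive_tool(
  series=[
    {"tx": 0.0,"ty": 0.0015,"tz": 0.015,"wx": 0,"wy": 0,"wz": 0,"fingers": 0.05},
    {"tx": 0.0,"ty": 0.0015,"tz": 0.03,"wx": 0,"wy": 0,"wz": 0,"fingers": 0.05},
    {"tx": 0.0,"ty": 0.0015,"tz": 0.045,"wx": 0,"wy": 0,"wz": 0,"fingers": 0.05},
    {"tx": 0.0,"ty": 0.0015,"tz": 0.06,"wx": 0,"wy": 0,"wz": 0,"fingers": 0.05},
    {"tx": 0.0,"ty": 0.0015,"tz": 0.07,"wx": 0,"wy": 0,"wz": 0,"fingers": 0.05},
    {"tx": 0.0,"ty": 0.0015,"tz": 0.08,"wx": 0,"wy": 0,"wz": 0,"fingers": 0.05},
    {"tx": 0.0,"ty": 0.0015,"tz": 0.08,"wx": 0,"wy": 0,"wz": 0,"fingers": 0.05},
    {"tx": 0.0,"ty": 0.0015,"tz": 0.08,"wx": 0,"wy": 0,"wz": 0,"fingers": 0.05},
  ],
  squeeze=60,
)

```text
time_s: 2.95
position: [456.5, 153.4, 42.7]
eef_rot: [0.777, 0.499, 0.324, -0.204]
wrist_force: [-0.4, 0.0, 0.3]
width: 0.588
```

Run:
```python
from h import *
s=state();print(s["time_s"],s["position"],s["joint_pos"],s["width"],s["wrist_force"])
R=frame(65.2,45); z=R.as_matrix()[:,2]; g=np.array([452.6,153.6,42])
delta(g+2*z,R,"grasp",s)
for n in("side","top"):
    p,d=camera(n); p=cv2.cvtColor(p,cv2.COLOR_RGB2BGR); cv2.imwrite(f"pics/{n}2.png",p)
    x0,y0=(190,180) if n=="side" else (190,150)
    cv2.imwrite(f"pics/{n}2c.png",cv2.resize(p[y0:y0+75,x0:x0+100],None,fx=8,fy=8,interpolation=cv2.INTER_CUBIC))
```

```text
2.95 [456.49516041 153.428112    42.71004089] [-0.32549726  0.60657268  2.30924466  1.45638483  0.78672581 -1.25888148] 0.5882834283047411 [-4.26600432e-01  2.39030749e-04  2.82672048e-01]
grasp t [-0.0015 -0.0036  0.0014] w [ 0.2  -0.06  0.24]
```

View pics/top2c.png

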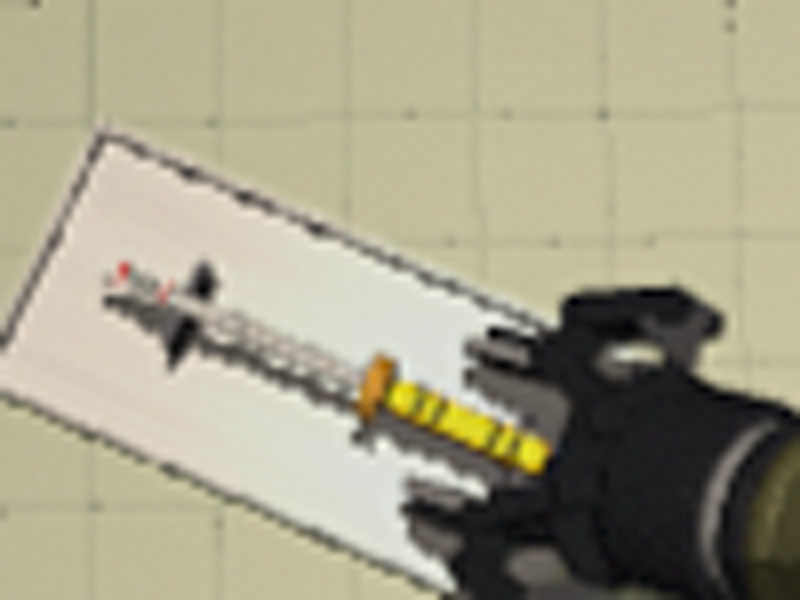

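View pics/side2c.png

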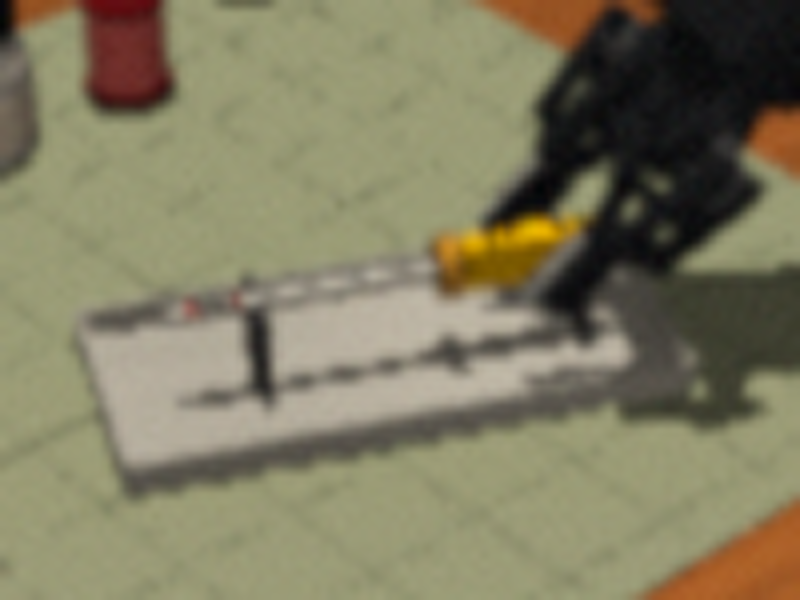

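Emit:
drive_tool(
  series=[
    {"tx": -0.001,"ty": -0.0018,"tz": 0.001,"wx": 0,"wy": 0,"wz": 0,"fingers": 0.04},
    {"tx": -0.001,"ty": -0.0018,"tz": 0.001,"wx": 0,"wy": 0,"wz": 0,"fingers": 0.03},
    {"tx": -0.001,"ty": -0.0018,"tz": 0.001,"wx": 0,"wy": 0,"wz": 0,"fingers": 0.024},
    {"tx": -0.001,"ty": -0.0018,"tz": 0.001,"wx": 0,"wy": 0,"wz": 0,"fingers": 0.02},
    {"tx": -0.001,"ty": -0.0018,"tz": 0.001,"wx": 0,"wy": 0,"wz": 0,"fingers": 0.02},
    {"tx": -0.001,"ty": -0.0018,"tz": 0.001,"wx": 0,"wy": 0,"wz": 0,"fingers": 0.02},
  ],
  squeeze=60,
)

```text
time_s: 3.55
position: [454.6, 153.8, 41.3]
eef_rot: [0.778, 0.498, 0.324, -0.204]
wrist_force: [0.5, 0.0, 0.3]
width: 0.236
```

Run:
```python
from h import *
s=state();print(s["time_s"],s["position"],s["joint_pos"],s["width"],s["wrist_force"])
R=frame(65.2,45); z=R.as_matrix()[:,2]; g=np.array([452.6,153.6,42])
delta(g+2*z,R,"grasp",s)
for n in("side","top"):
    p,d=camera(n); p=cv2.cvtColor(p,cv2.COLOR_RGB2BGR); cv2.imwrite(f"pics/{n}3.png",p)
    x0,y0=(190,180) if n=="side" else (190,150)
    cv2.imwrite(f"pics/{n}3c.png",cv2.resize(p[y0:y0+75,x0:x0+100],None,fx=8,fy=8,interpolation=cv2.INTER_CUBIC))
```

```text
3.55 [454.63852712 153.81289447  41.25031613] [-0.32598465  0.61082199  2.3149647   1.46627591  0.7854636  -1.27216939] 0.23565801016629193 [0.54675796 0.00402835 0.32647367]
grasp t [-0.0002 -0.0018  0.0007] w [ 0.22 -0.05  0.18]
```

View pics/top3c.png

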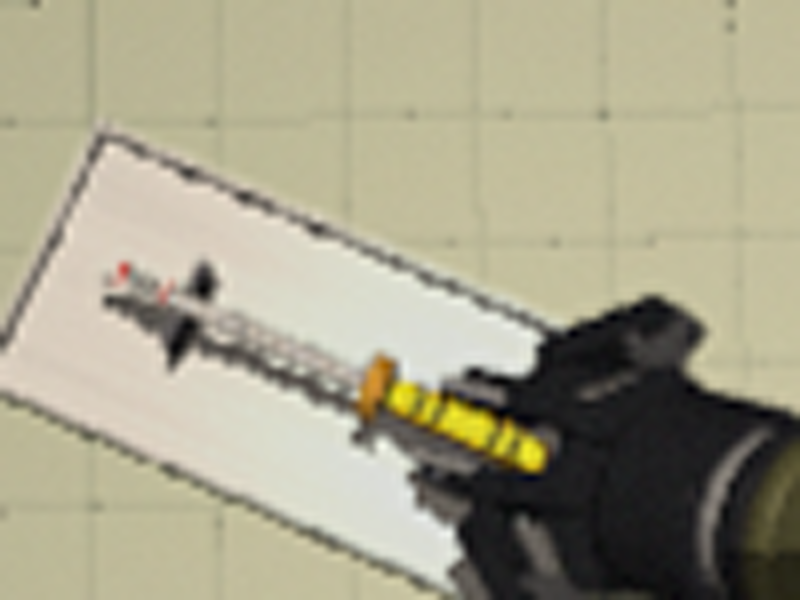

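View pics/side3c.png

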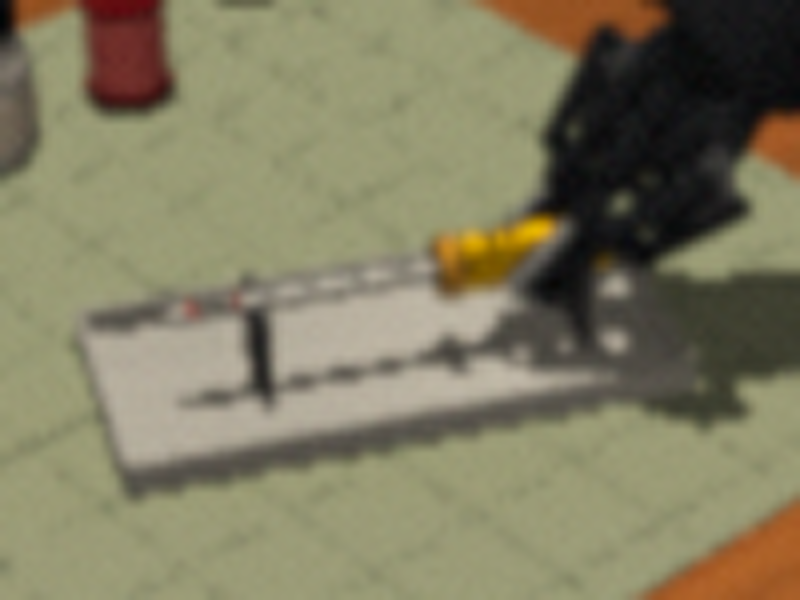

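Emit:
drive_tool(
  series=[
    {"tx": 0,"ty": 0.0006,"tz": 0.0005,"wx": 0,"wy": 0,"wz": 0,"fingers": 0.016},
    {"tx": 0,"ty": 0.0006,"tz": 0.0005,"wx": 0,"wy": 0,"wz": 0,"fingers": 0.014},
    {"tx": 0,"ty": 0.0006,"tz": 0.0005,"wx": 0,"wy": 0,"wz": 0,"fingers": 0.012},
    {"tx": 0,"ty": 0.0006,"tz": 0.0005,"wx": 0,"wy": 0,"wz": 0,"fingers": 0.009},
    {"tx": 0,"ty": 0.0006,"tz": 0.0005,"wx": 0,"wy": 0,"wz": 0,"fingers": 0.005},
    {"tx": 0,"ty": 0.0006,"tz": 0.0005,"wx": 0,"wy": 0,"wz": 0,"fingers": 0.0},
    {"tx": 0,"ty": 0.0006,"tz": 0.0005,"wx": 0,"wy": 0,"wz": 0,"fingers": 0.0},
    {"tx": 0,"ty": 0.0006,"tz": 0.0005,"wx": 0,"wy": 0,"wz": 0,"fingers": 0.0},
  ],
  squeeze=60,
)

```text
time_s: 4.32
position: [455.4, 153.9, 40.8]
eef_rot: [0.778, 0.498, 0.324, -0.204]
wrist_force: [1.2, 0.2, 0.3]
width: 0.13
```

Run:
```python
from h import *
s=state();print(s["time_s"],s["position"],s["joint_pos"],s["width"],s["wrist_force"],s["torque"])
for n in("side","top"):
    p,d=camera(n); p=cv2.cvtColor(p,cv2.COLOR_RGB2BGR); cv2.imwrite(f"pics/{n}4.png",p)
    x0,y0=(190,180) if n=="side" else (190,150)
    cv2.imwrite(f"pics/{n}4c.png",cv2.resize(p[y0:y0+75,x0:x0+100],None,fx=8,fy=8,interpolation=cv2.INTER_CUBIC))
R=Rot.from_quat(s["eef_rot"]); p0=s["position"]
delta(p0+[0,0,60],frame(65.2,45),"lift",s); delta(p0+[20,-20,130],frame(65.2,45),"lift2",s)
```

```text
4.3167 [455.4058895  153.89983219  40.82794956] [-0.32500476  0.61188694  2.31346913  1.46672538  0.78522991 -1.27158834] 0.130326015428258 [1.18571916 0.22733921 0.32734505] [-0.34970371  0.05875463 -0.15173925]
lift t [ 0.0425  0.0003 -0.0424] w [ 0.22 -0.05  0.19]
lift2 t [ 0.085   0.0272 -0.0987] w [ 0.22 -0.05  0.19]
```

View pics/top4c.png

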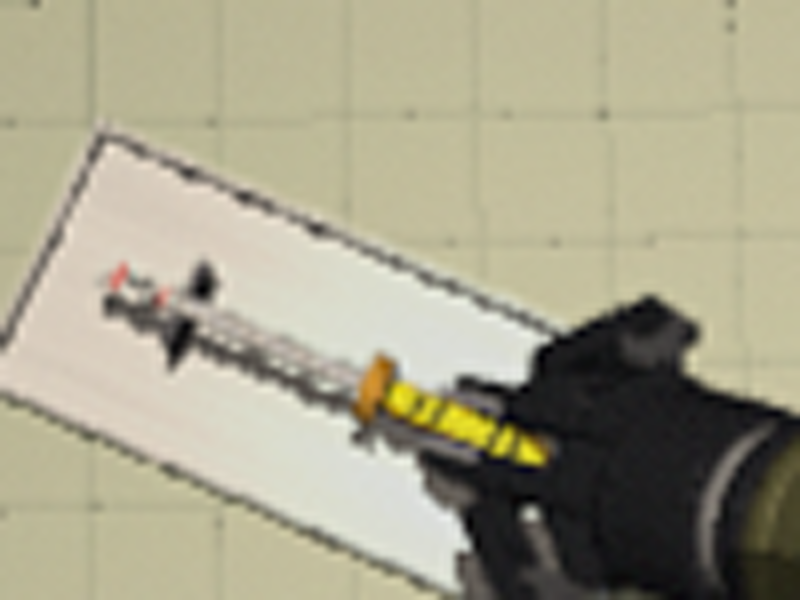

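Emit:
drive_tool(
  series=[
    {"tx": 0.004,"ty": 0,"tz": -0.004,"wx": 0,"wy": 0,"wz": 0,"fingers": 0.0},
    {"tx": 0.012,"ty": 0,"tz": -0.012,"wx": 0,"wy": 0,"wz": 0,"fingers": 0.0},
    {"tx": 0.022,"ty": 0,"tz": -0.022,"wx": 0,"wy": 0,"wz": 0,"fingers": 0.0},
    {"tx": 0.032,"ty": 0,"tz": -0.032,"wx": 0,"wy": 0,"wz": 0,"fingers": 0.0},
    {"tx": 0.042,"ty": 0,"tz": -0.042,"wx": 0,"wy": 0,"wz": 0,"fingers": 0.0},
    {"tx": 0.055,"ty": 0,"tz": -0.055,"wx": 0.2,"wy": 0,"wz": 0.2,"fingers": 0.0},
    {"tx": 0.055,"ty": 0,"tz": -0.055,"wx": 0.2,"wy": 0,"wz": 0.2,"fingers": 0.0},
    {"tx": 0.055,"ty": 0,"tz": -0.055,"wx": 0.2,"wy": 0,"wz": 0.2,"fingers": 0.0},
  ],
  squeeze=60,
)

```text
time_s: 5.08
position: [455.2, 153.8, 119.1]
eef_rot: [0.778, 0.498, 0.323, -0.205]
wrist_force: [-0.0, 0.3, -0.7]
width: 0.128
```

Run:
```python
from h import *
s=state();print(s["time_s"],s["position"],s["joint_pos"],s["width"],s["wrist_force"],s["torque"])
for n in("side","top"):
    p,d=camera(n); p=cv2.cvtColor(p,cv2.COLOR_RGB2BGR); cv2.imwrite(f"pics/{n}5.png",p)
    x0,y0=(190,155) if n=="side" else (190,145)
    cv2.imwrite(f"pics/{n}5c.png",cv2.resize(p[y0:y0+75,x0:x0+100],None,fx=8,fy=8,interpolation=cv2.INTER_CUBIC))
```

```text
5.0833 [455.15150268 153.80729567 119.05670314] [-0.32542393  0.40008322  2.24433752  1.20579157  0.85219313 -0.89384926] 0.12781268010200084 [-0.01087258  0.28141259 -0.65963401] [-0.43281638  0.2586502   0.00306154]
```

View pics/top5c.png

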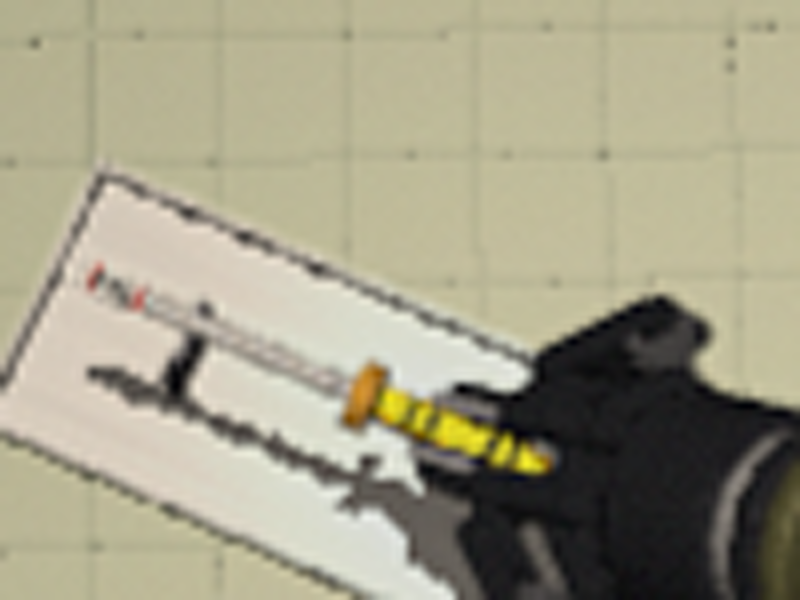

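View pics/side5c.png

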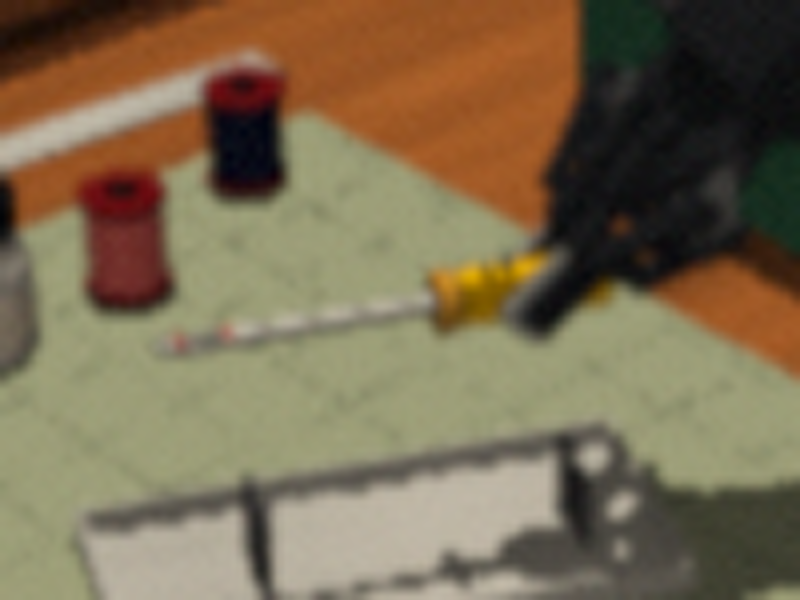

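```bash
cat >> h.py <<'E'
def stick(s,pts,off=0.,dth=0.,dyaw=0.):
    """world pts on stick axis at own x; off: own x of grasp point minus -41"""
    R=Rot.from_quat(s["eef_rot"]); z=R.apply([0,0,1]); g=s["position"]-2*z
    sx=R.apply((Rot.from_euler("y",45+dth,degrees=True)*Rot.from_euler("z",dyaw,degrees=True)).apply([0,0,1])) if 0 else R.apply([np.cos(np.radians(45-dth))*np.cos(np.radians(dyaw)),np.sin(np.radians(dyaw)),np.sin(np.radians(45-dth))])
    return np.array([g+(x+41-off)*sx for x in pts])
E
python3 - <<'E'
from h import *
np.set_printoptions(precision=1,suppress=True)
s=state()
w=stick(s,[110,-4,-72]); print(w)
T=lambda c:un(c,190,145,8); S=lambda c:un(c,190,155,8)
print(proj("top",w),"obs",T((88,275)),T((362,395)),T((550,462)))
print(proj("side",w),"obs",S((163,346)),S((440,300)),S((605,275)))
print(tri(T((88,275)),S((163,346))),tri(T((362,395)),S((440,300))))
E
```

```text
[[517.4 289.7 119.5]
 [469.6 186.3 119.5]
 [441.  124.5 119.5]]
[[198.5 177.6]
 [235.9 193.8]
 [258.3 203.5]] obs (200.5625, 178.9375) (234.8125, 193.9375) (258.3125, 202.3125)
[[209.7 198.2]
 [245.8 192.2]
 [266.6 188.7]] obs (209.9375, 197.8125) (244.5625, 192.0625) (265.1875, 188.9375)
(array([515.6, 286.3, 119.5]), np.float64(6.10667702545873)) (array([469.7, 189.9, 121. ]), np.float64(2.1694085238766827))
```

Run:
```python
from h import *
s=state()
delta([480,60,300],frame(70,0),"a",s)
delta([530,-40,345],frame(75,-44),"b",s)
```

```text
a t [ 0.0759  0.0624 -0.1814] w [  1.88 -44.98  -4.57]
b t [ 0.0584  0.1498 -0.2626] w [  0.09 -88.77 -10.87]
```

Emit:
drive_tool(
  series=[
    {"tx": 0.0152,"ty": 0.0125,"tz": -0.0363,"wx": 0.3,"wy": -7.5,"wz": -0.7,"fingers": 0.0},
    {"tx": 0.0304,"ty": 0.025,"tz": -0.0726,"wx": 0.6,"wy": -15,"wz": -1.5,"fingers": 0.0},
    {"tx": 0.0456,"ty": 0.0375,"tz": -0.109,"wx": 0.9,"wy": -22,"wz": -2.2,"fingers": 0.0},
    {"tx": 0.06,"ty": 0.05,"tz": -0.145,"wx": 1.2,"wy": -29,"wz": -3,"fingers": 0.0},
    {"tx": 0.0759,"ty": 0.0624,"tz": -0.1814,"wx": 1.6,"wy": -36,"wz": -3.8,"fingers": 0.0},
    {"tx": 0.0759,"ty": 0.0624,"tz": -0.1814,"wx": 1.9,"wy": -45,"wz": -4.6,"fingers": 0.0},
    {"tx": 0.0759,"ty": 0.0624,"tz": -0.1814,"wx": 1.9,"wy": -45,"wz": -4.6,"fingers": 0.0},
    {"tx": 0.0759,"ty": 0.0624,"tz": -0.1814,"wx": 1.9,"wy": -45,"wz": -4.6,"fingers": 0.0},
  ],
  squeeze=60,
)

```text
time_s: 5.85
position: [484.9, 57.6, 306.5]
eef_rot: [0.82, 0.572, 0.008, 0.002]
wrist_force: [1.4, -0.2, -0.9]
width: 0.134
```

Run:
```python
from h import *
s=state();print(s["time_s"],s["position"],s["joint_pos"],s["width"],s["wrist_force"],s["torque"])
delta([530,-40,345],frame(75,-44),"b",s)
```

```text
5.85 [484.93529936  57.60937908 306.47107108] [0.02790669 0.13309928 1.59309975 0.00531781 1.39879085 0.37919401] 0.13388666366413984 [ 1.40764335 -0.17774334 -0.91458061] [-0.01916286  0.06234855  0.00032748]
b t [-0.0757  0.0765 -0.0383] w [ -1.23 -44.57  -5.23]
```

Emit:
drive_tool(
  series=[
    {"tx": -0.0126,"ty": 0.0128,"tz": -0.012,"wx": -0.2,"wy": -6.5,"wz": -0.8,"fingers": 0.0},
    {"tx": -0.025,"ty": 0.0256,"tz": -0.024,"wx": -0.4,"wy": -13,"wz": -1.6,"fingers": 0.0},
    {"tx": -0.038,"ty": 0.038,"tz": -0.038,"wx": -0.6,"wy": -19,"wz": -2.4,"fingers": 0.0},
    {"tx": -0.05,"ty": 0.051,"tz": -0.038,"wx": -0.8,"wy": -25,"wz": -3.2,"fingers": 0.0},
    {"tx": -0.063,"ty": 0.064,"tz": -0.038,"wx": -1,"wy": -32,"wz": -4,"fingers": 0.0},
    {"tx": -0.0757,"ty": 0.0765,"tz": -0.038,"wx": -1.2,"wy": -38,"wz": -4.6,"fingers": 0.0},
    {"tx": -0.0757,"ty": 0.0765,"tz": -0.038,"wx": -1.2,"wy": -44.6,"wz": -5.2,"fingers": 0.0},
    {"tx": -0.0757,"ty": 0.0765,"tz": -0.038,"wx": -1.2,"wy": -44.6,"wz": -5.2,"fingers": 0.0},
    {"tx": -0.0757,"ty": 0.0765,"tz": -0.038,"wx": -1.2,"wy": -44.6,"wz": -5.2,"fingers": 0.0},
  ],
  squeeze=60,
)

```text
time_s: 6.6
position: [529.7, -38.7, 341.1]
eef_rot: [0.734, 0.566, -0.3, 0.225]
wrist_force: [-0.5, 0.2, -1.2]
width: 0.133
```

Run:
```python
from h import *
s=state();print(s["time_s"],s["position"],s["joint_pos"],s["width"],s["wrist_force"],s["torque"])
R=frame(75,-45); z=R.as_matrix()[:,2]
delta(np.array([574,-122,335])+2*z,R,"c",s)
```

```text
6.6 [529.67443857 -38.69124192 341.06897521] [ 0.25492597  0.38431525  1.40222438 -0.6593603   1.75762927  0.52220721] 0.13265276573473397 [-0.54622024  0.23490152 -1.21624673] [ 0.47855184 -0.10209224  0.00699121]
c t [-0.0458  0.0643  0.054 ] w [-0.28 -0.96  0.38]
```

Emit:
drive_tool(
  series=[
    {"tx": -0.0115,"ty": 0.016,"tz": 0.0135,"wx": 0,"wy": -0.3,"wz": 0.1,"fingers": 0.0},
    {"tx": -0.023,"ty": 0.032,"tz": 0.027,"wx": -0.1,"wy": -0.6,"wz": 0.2,"fingers": 0.0},
    {"tx": -0.035,"ty": 0.048,"tz": 0.04,"wx": -0.3,"wy": -1,"wz": 0.4,"fingers": 0.0},
    {"tx": -0.0458,"ty": 0.0643,"tz": 0.054,"wx": -0.3,"wy": -1,"wz": 0.4,"fingers": 0.0},
    {"tx": -0.0458,"ty": 0.0643,"tz": 0.054,"wx": -0.3,"wy": -1,"wz": 0.4,"fingers": 0.0},
    {"tx": -0.0458,"ty": 0.0643,"tz": 0.054,"wx": -0.3,"wy": -1,"wz": 0.4,"fingers": 0.0},
    {"tx": -0.0458,"ty": 0.0643,"tz": 0.054,"wx": -0.3,"wy": -1,"wz": 0.4,"fingers": 0.0},
  ],
  squeeze=60,
)

```text
time_s: 7.18
position: [572.8, -123.6, 333.9]
eef_rot: [0.734, 0.562, -0.303, 0.232]
wrist_force: [-0.0, -0.6, -1.1]
width: 0.131
```

```bash
cat >> h.py <<'E'
def snap(n,x0,y0,w,h,k,name):
    p,d=camera(n); p=cv2.cvtColor(p,cv2.COLOR_RGB2BGR); cv2.imwrite(f"pics/{name}_full.png",p)
    cv2.imwrite(f"pics/{name}.png",cv2.resize(p[y0:y0+h,x0:x0+w],None,fx=k,fy=k,interpolation=cv2.INTER_CUBIC))
E
python3 - <<'E'
from h import *
np.set_printoptions(precision=2,suppress=True)
s=state();print(s["time_s"],s["position"],s["joint_pos"],s["width"],s["wrist_force"],s["torque"])
R=frame(75,-45); z=R.as_matrix()[:,2]
delta(np.array([574,-122,335])+2*z,R,"c",s)
w=stick(s,[110,0,-72]); print(w, proj("top",w),proj("side",w))
snap("side",255,75,100,75,8,"side6"); snap("top",310,105,100,75,8,"top6")
E
```

```text
7.1833 [ 572.78 -123.56  333.93] [ 0.12  0.42  1.37 -0.72  1.67  0.43] 0.13076229728506136 [-0.01 -0.57 -1.06] [ 0.45 -0.1   0.01]
c t [ 0.  0. -0.] w [-0.04 -0.1  -0.09]
[[ 573.29 -121.97  184.34]
 [ 573.19 -122.14  294.34]
 [ 573.12 -122.24  366.34]] [[349.73 149.16]
 [359.71 137.1 ]
 [367.46 127.73]] [[290.74 136.22]
 [292.01 107.05]
 [292.9   86.62]]
```

View pics/side6.png

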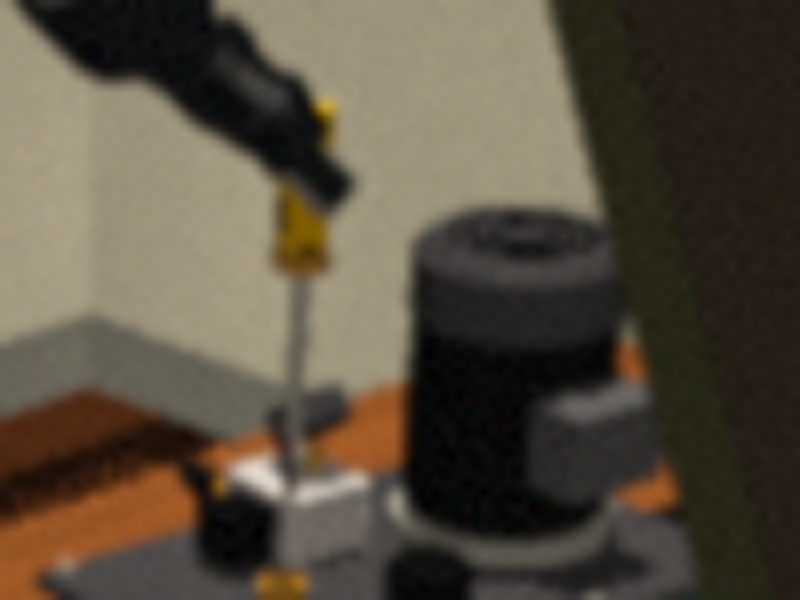

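View pics/top6.png

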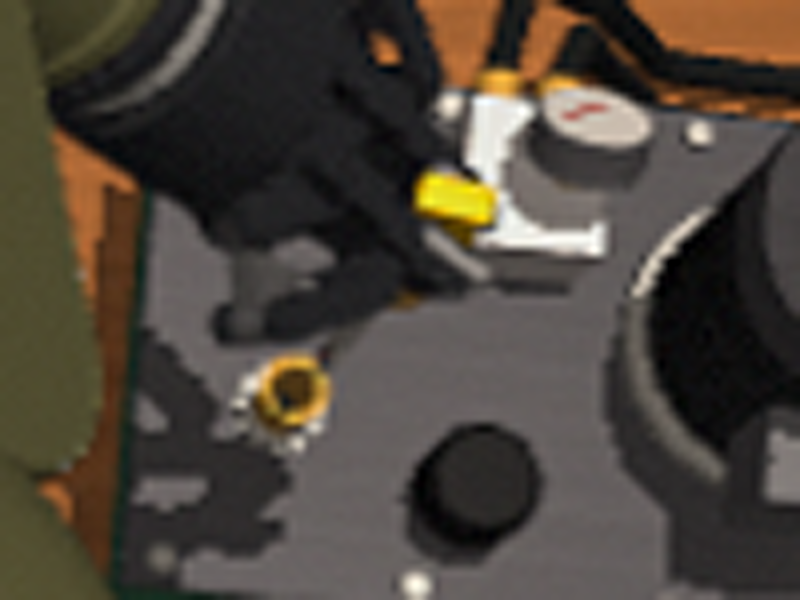

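Run:
```python
from h import *
np.set_printoptions(precision=2,suppress=True)
s=state()
p=cv2.imread("pics/top6_full.png"); x0,y0,k=335,130,20
c=cv2.resize(p[y0:y0+30,x0:x0+40],None,fx=k,fy=k,interpolation=cv2.INTER_CUBIC)
c=np.clip(c.astype(float)*1.5,0,255).astype(np.uint8)
for x in np.arange(-40,111,10):
    u=proj("top",stick(s,[x]))[0]; cv2.circle(c,(int((u[0]-x0+.5)*k),int((u[1]-y0+.5)*k)),2,(0,0,255),-1)
cv2.imwrite("pics/top6z.png",c)
# mouth fit
from scipy.optimize import least_squares
for us in(282,283.5):
  u=un((us,0),255,75,8)[0]; ut=un((293,388),310,105,8)
  f=lambda q:np.r_[proj("top",[q[0],q[1],140])[0]-ut,proj("side",[q[0],q[1],140])[0][0]-u]
  r=least_squares(f,[574,-122]);print(u,ut,r.x,r.fun)
```

```text
289.8125 (346.1875, 153.0625) [ 574.53 -121.64] [-0.08 -0.08  0.16]
290.0 (346.1875, 153.0625) [ 574.34 -121.81] [-0.02 -0.02  0.04]
```

View pics/top6z.png

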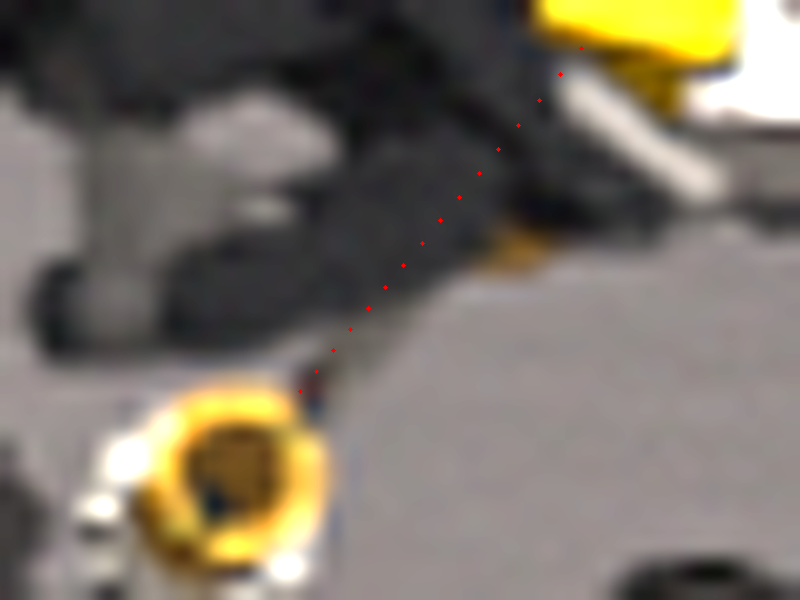

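Run:
```python
from h import *
np.set_printoptions(precision=2,suppress=True)
s=state()
a=un((455,199),310,105,8); b=un((312,402),335,130,20)
for off in(0,4,8):
    print(off,plane("top",*a,366.3-off),plane("top",*b,184.3-off), stick(s,[-72,110])[:,:2])
p=cv2.imread("pics/side6_full.png"); x0,y0,k=278,85,13
c=cv2.resize(p[y0:y0+57,x0:x0+40],None,fx=k,fy=k,interpolation=cv2.INTER_CUBIC)
c=np.clip(c.astype(float)*1.3,0,255).astype(np.uint8)
for x in [-72,-10,0,20,40,60,80,100,110]:
    u=proj("side",stick(s,[x]))[0]; cv2.circle(c,(int((u[0]-x0+.5)*k),int((u[1]-y0+.5)*k)),2,(0,0,255),-1)
cv2.imwrite("pics/side6z.png",c[:600])
```

```text
0 [ 569.19 -119.69  366.3 ] [ 572.   -122.96  184.3 ] [[ 573.39 -121.53]
 [ 573.57 -121.42]]
4 [ 570.46 -120.8   362.3 ] [ 573.08 -123.91  180.3 ] [[ 573.39 -121.53]
 [ 573.57 -121.42]]
8 [ 571.74 -121.91  358.3 ] [ 574.15 -124.85  176.3 ] [[ 573.39 -121.53]
 [ 573.57 -121.42]]
```

View pics/side6z.png

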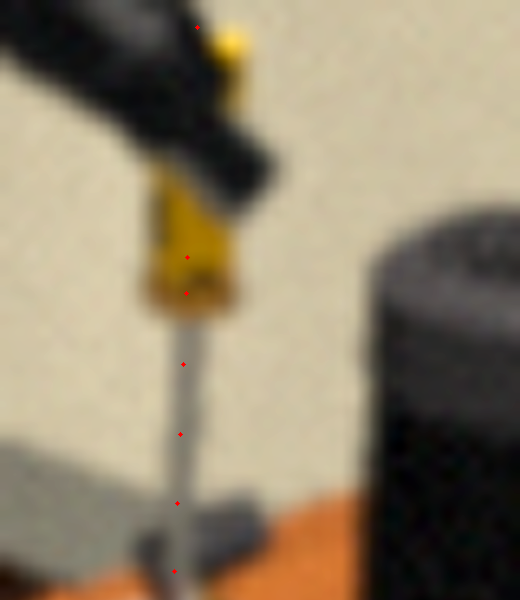

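Run:
```python
from h import *
s=state()
R=frame(75,-45); z=R.as_matrix()[:,2]
delta(np.array([576,-121,300])+2*z,R,"c",s)
```

```text
c t [0.0258 0.0023 0.0242] w [ 0.03 -0.05 -0.03]
```

Emit:
drive_tool(
  series=[
    {"tx": 0.006,"ty": 0.0023,"tz": 0.006,"wx": 0,"wy": 0,"wz": 0,"fingers": 0.0},
    {"tx": 0.012,"ty": 0.0023,"tz": 0.012,"wx": 0,"wy": 0,"wz": 0,"fingers": 0.0},
    {"tx": 0.018,"ty": 0.0023,"tz": 0.017,"wx": 0,"wy": 0,"wz": 0,"fingers": 0.0},
    {"tx": 0.0258,"ty": 0.0023,"tz": 0.0242,"wx": 0,"wy": 0,"wz": 0,"fingers": 0.0},
    {"tx": 0.0258,"ty": 0.0023,"tz": 0.0242,"wx": 0,"wy": 0,"wz": 0,"fingers": 0.0},
    {"tx": 0.0258,"ty": 0.0023,"tz": 0.0242,"wx": 0,"wy": 0,"wz": 0,"fingers": 0.0},
  ],
  squeeze=60,
)

```text
time_s: 7.78
position: [575.1, -122.2, 297.3]
eef_rot: [0.733, 0.563, -0.304, 0.232]
wrist_force: [0.4, 0.2, -1.0]
width: 0.13
```

Run:
```python
from h import *
np.set_printoptions(precision=2,suppress=True)
s=state();print(s["time_s"],s["position"],s["wrist_force"],s["torque"])
print(stick(s,[110,0,-72]))
for n,x0,y0,w,h,k in(("side",270,95,50,57,10),("top",330,120,45,42,14)):
    p,d=camera(n); p=cv2.cvtColor(p,cv2.COLOR_RGB2BGR)
    cv2.imwrite(f"pics/{n}7_full.png",p)
    c=cv2.resize(p[y0:y0+h,x0:x0+w],None,fx=k,fy=k,interpolation=cv2.INTER_CUBIC)
    c=np.clip(c.astype(float)*1.5,0,255).astype(np.uint8)
    def dot(X,col):
        u=proj(n,X)[0]; cv2.circle(c,(int((u[0]-x0+.5)*k),int((u[1]-y0+.5)*k)),2,col,-1)
    for x in[-72,-10,0,20,40,60,80,100,110]: dot(stick(s,[x]),(0,0,255))
    dot([574.4,-121.8,140],(255,0,0))
    cv2.imwrite(f"pics/{n}7z.png",c)
```

```text
7.7833 [ 575.11 -122.16  297.29] [ 0.37  0.24 -0.98] [ 0.43 -0.08  0.  ]
[[ 575.17 -120.74  147.7 ]
 [ 575.39 -120.78  257.7 ]
 [ 575.54 -120.8   329.7 ]]
```

View pics/side7z.png

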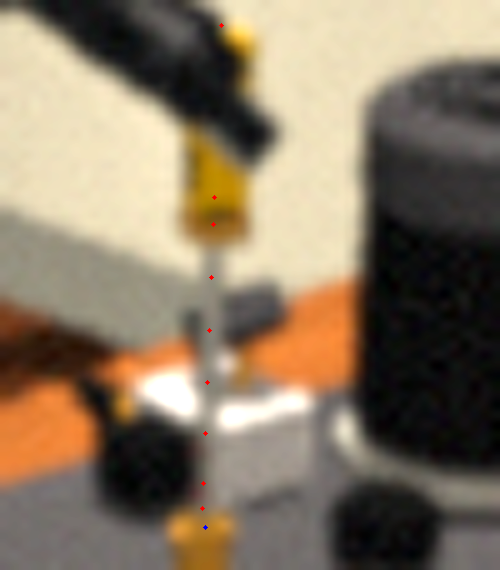

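View pics/top7z.png

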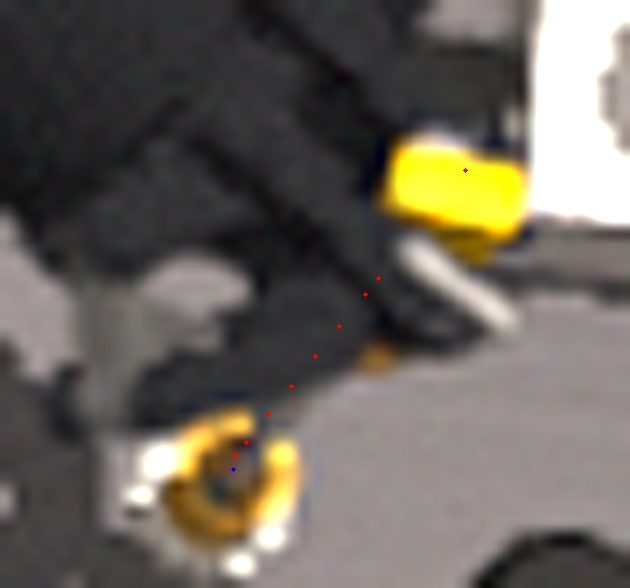

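Run:
```python
from h import *
s=state(); R0=Rot.from_quat(s["eef_rot"]); print(R0.inv().apply([0,0,-25]),R0.inv().apply([1,0,0]),R0.inv().apply([0,1,0]))
delta(s["position"],frame(75,-45))
```

```text
[ 1.76718280e+01 -1.10677682e-02  1.76835057e+01] [ 0.18320439  0.96599049 -0.18247882] [ 0.68320315 -0.25857721 -0.68291382]
 t [0. 0. 0.] w [ 0.03 -0.02 -0.01]
```

Emit:
drive_tool(
  series=[
    {"tx": 0.0025,"ty": 0,"tz": 0.0025,"wx": 0,"wy": 0,"wz": 0,"fingers": 0.0},
    {"tx": 0.005,"ty": 0,"tz": 0.005,"wx": 0,"wy": 0,"wz": 0,"fingers": 0.0},
    {"tx": 0.0075,"ty": 0,"tz": 0.0075,"wx": 0,"wy": 0,"wz": 0,"fingers": 0.0},
    {"tx": 0.01,"ty": 0,"tz": 0.01,"wx": 0,"wy": 0,"wz": 0,"fingers": 0.0},
    {"tx": 0.0125,"ty": 0,"tz": 0.0125,"wx": 0,"wy": 0,"wz": 0,"fingers": 0.0},
    {"tx": 0.0125,"ty": 0,"tz": 0.0125,"wx": 0,"wy": 0,"wz": 0,"fingers": 0.0},
    {"tx": 0.0125,"ty": 0,"tz": 0.0125,"wx": 0,"wy": 0,"wz": 0,"fingers": 0.0},
  ],
)

```text
time_s: 8.47
position: [575.6, -122.4, 280.6]
eef_rot: [0.733, 0.563, -0.304, 0.233]
wrist_force: [0.0, -0.1, -0.5]
width: 0.135
```

```bash
cat > look.py <<'E'
from h import *
import sys
np.set_printoptions(precision=2,suppress=True)
N=sys.argv[1]
s=state();print(s["time_s"],s["position"],s["wrist_force"],s["torque"],s["width"])
print(stick(s,[110,0,-72]))
for n,x0,y0,w,h,k in(("side",270,95,50,57,10),("top",330,120,45,42,14)):
    p,d=camera(n); p=cv2.cvtColor(p,cv2.COLOR_RGB2BGR)
    cv2.imwrite(f"pics/{n}{N}_full.png",p)
    c=cv2.resize(p[y0:y0+h,x0:x0+w],None,fx=k,fy=k,interpolation=cv2.INTER_CUBIC)
    c=np.clip(c.astype(float)*1.5,0,255).astype(np.uint8)
    def dot(X,col):
        u=proj(n,X)[0]; cv2.circle(c,(int((u[0]-x0+.5)*k),int((u[1]-y0+.5)*k)),2,col,-1)
    for x in[-72,-10,0,20,40,60,80,100,110]: dot(stick(s,[x]),(0,0,255))
    dot([574.4,-121.8,140],(255,0,0))
    cv2.imwrite(f"pics/{n}{N}z.png",c)
E
python3 look.py 8
```

```text
8.4667 [ 575.6  -122.38  280.56] [ 0.02 -0.09 -0.53] [ 0.41 -0.15 -0.01] 0.1351246569193319
[[ 575.94 -121.    130.98]
 [ 575.96 -121.01  240.98]
 [ 575.97 -121.02  312.98]]
```

View pics/side8z.png

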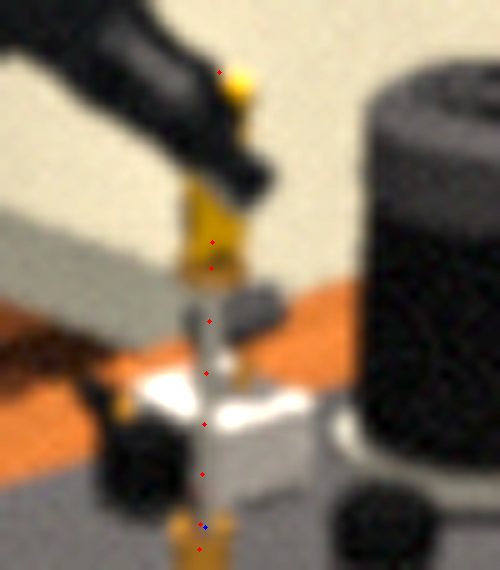

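View pics/top8z.png

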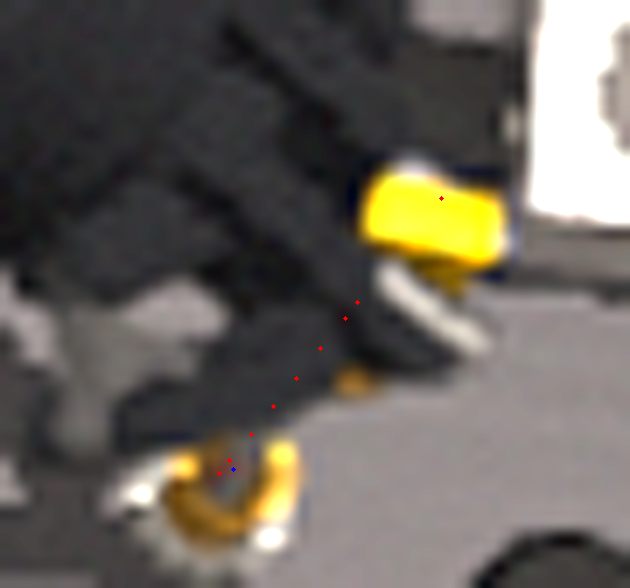

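Emit:
drive_tool(
  series=[
    {"tx": 0.0025,"ty": -0.0005,"tz": 0.0025,"wx": 0,"wy": 0,"wz": 0,"fingers": 0.0},
    {"tx": 0.005,"ty": -0.0005,"tz": 0.005,"wx": 0,"wy": 0,"wz": 0,"fingers": 0.0},
    {"tx": 0.0075,"ty": -0.0005,"tz": 0.0075,"wx": 0,"wy": 0,"wz": 0,"fingers": 0.0},
    {"tx": 0.01,"ty": -0.0005,"tz": 0.01,"wx": 0,"wy": 0,"wz": 0,"fingers": 0.0},
    {"tx": 0.0125,"ty": -0.0005,"tz": 0.0125,"wx": 0,"wy": 0,"wz": 0,"fingers": 0.0},
    {"tx": 0.015,"ty": -0.0005,"tz": 0.015,"wx": 0,"wy": 0,"wz": 0,"fingers": 0.0},
    {"tx": 0.0175,"ty": -0.0005,"tz": 0.0175,"wx": 0,"wy": 0,"wz": 0,"fingers": 0.0},
    {"tx": 0.0175,"ty": -0.0005,"tz": 0.0175,"wx": 0,"wy": 0,"wz": 0,"fingers": 0.0},
    {"tx": 0.0175,"ty": -0.0005,"tz": 0.0175,"wx": 0,"wy": 0,"wz": 0,"fingers": 0.0},
  ],
)

```text
time_s: 9.32
position: [575.3, -122.3, 255.9]
eef_rot: [0.733, 0.562, -0.304, 0.233]
wrist_force: [0.4, -0.7, -0.5]
width: 0.136
```

```bash
python3 look.py 9
```

```text
9.3167 [ 575.28 -122.27  255.95] [ 0.36 -0.74 -0.48] [ 0.41 -0.12  0.05] 0.13593751360078993
[[ 575.66 -120.91  106.36]
 [ 575.65 -120.91  216.36]
 [ 575.64 -120.91  288.36]]
```

View pics/side9z.png

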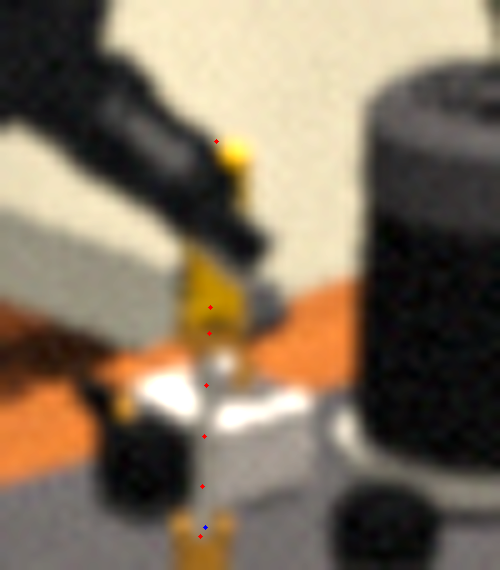

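View pics/top9z.png

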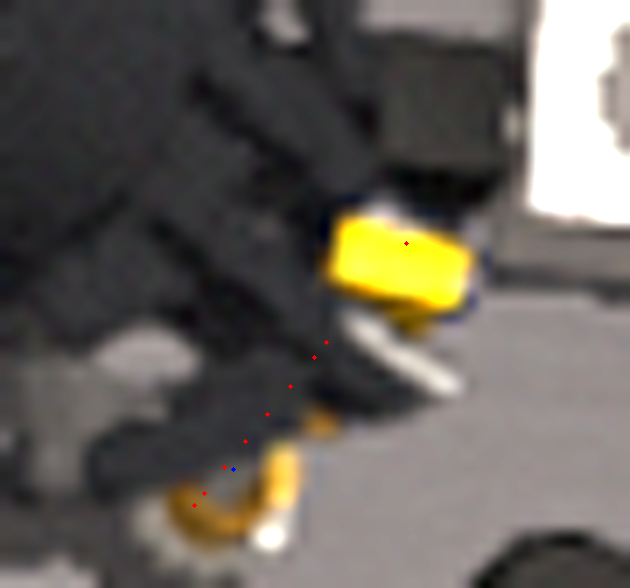

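Emit:
drive_tool(
  series=[
    {"tx": 0.003,"ty": 0,"tz": 0.003,"wx": 0,"wy": 0,"wz": 0,"fingers": 0.0},
    {"tx": 0.006,"ty": 0,"tz": 0.006,"wx": 0,"wy": 0,"wz": 0,"fingers": 0.0},
    {"tx": 0.009,"ty": 0,"tz": 0.009,"wx": 0,"wy": 0,"wz": 0,"fingers": 0.0},
    {"tx": 0.012,"ty": 0,"tz": 0.012,"wx": 0,"wy": 0,"wz": 0,"fingers": 0.0},
    {"tx": 0.015,"ty": 0,"tz": 0.015,"wx": 0,"wy": 0,"wz": 0,"fingers": 0.0},
    {"tx": 0.018,"ty": 0,"tz": 0.018,"wx": 0,"wy": 0,"wz": 0,"fingers": 0.0},
    {"tx": 0.021,"ty": 0,"tz": 0.021,"wx": 0,"wy": 0,"wz": 0,"fingers": 0.0},
    {"tx": 0.024,"ty": 0,"tz": 0.024,"wx": 0,"wy": 0,"wz": 0,"fingers": 0.0},
    {"tx": 0.024,"ty": 0,"tz": 0.024,"wx": 0,"wy": 0,"wz": 0,"fingers": 0.0},
    {"tx": 0.024,"ty": 0,"tz": 0.024,"wx": 0,"wy": 0,"wz": 0,"fingers": 0.0},
  ],
)

```text
time_s: 10.25
position: [575.4, -122.3, 222.0]
eef_rot: [0.733, 0.562, -0.304, 0.233]
wrist_force: [-0.2, -0.1, -0.7]
width: 0.13
```

```bash
python3 look.py 10
```

```text
10.25 [ 575.35 -122.26  222.01] [-0.25 -0.13 -0.67] [ 0.41 -0.12 -0.05] 0.12967840421862145
[[ 575.74 -120.9    72.42]
 [ 575.72 -120.9   182.42]
 [ 575.72 -120.89  254.42]]
```

View pics/side10z.png

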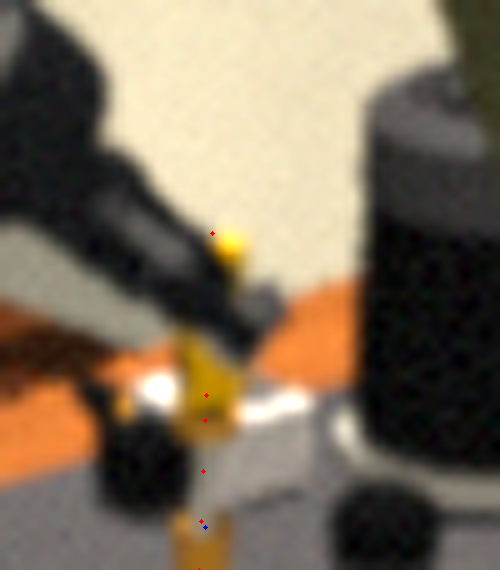

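View pics/top10z.png

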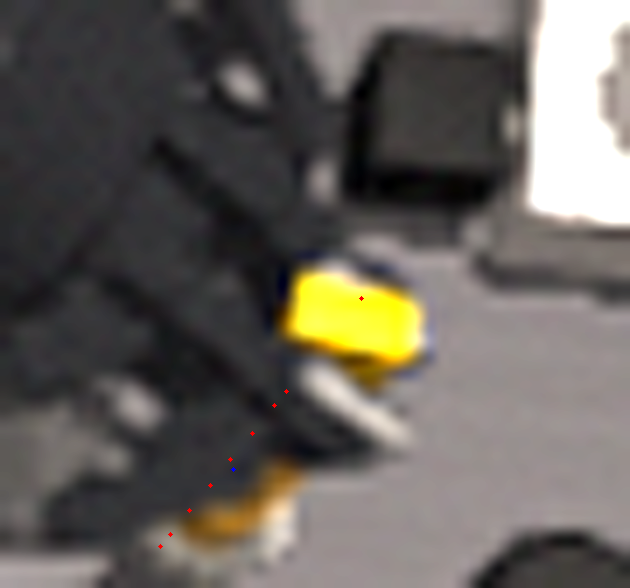

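Emit:
drive_tool(
  series=[
    {"tx": 0.003,"ty": 0,"tz": 0.003,"wx": 0,"wy": 0,"wz": 0,"fingers": 0.0},
    {"tx": 0.006,"ty": 0,"tz": 0.006,"wx": 0,"wy": 0,"wz": 0,"fingers": 0.0},
    {"tx": 0.009,"ty": 0,"tz": 0.009,"wx": 0,"wy": 0,"wz": 0,"fingers": 0.0},
    {"tx": 0.012,"ty": 0,"tz": 0.012,"wx": 0,"wy": 0,"wz": 0,"fingers": 0.0},
    {"tx": 0.015,"ty": 0,"tz": 0.015,"wx": 0,"wy": 0,"wz": 0,"fingers": 0.0},
    {"tx": 0.018,"ty": 0,"tz": 0.018,"wx": 0,"wy": 0,"wz": 0,"fingers": 0.0},
    {"tx": 0.021,"ty": 0,"tz": 0.021,"wx": 0,"wy": 0,"wz": 0,"fingers": 0.0},
    {"tx": 0.021,"ty": 0,"tz": 0.021,"wx": 0,"wy": 0,"wz": 0,"fingers": 0.0},
    {"tx": 0.021,"ty": 0,"tz": 0.021,"wx": 0,"wy": 0,"wz": 0,"fingers": 0.0},
  ],
)

```text
time_s: 11.1
position: [575.3, -122.3, 192.4]
eef_rot: [0.733, 0.562, -0.304, 0.233]
wrist_force: [-0.3, -0.4, 0.2]
width: 0.131
```

```bash
python3 look.py 11
```

```text
11.1 [ 575.35 -122.28  192.36] [-0.35 -0.37  0.25] [ 0.45 -0.12  0.03] 0.1308169598518993
[[ 575.71 -120.93   42.78]
 [ 575.71 -120.92  152.78]
 [ 575.72 -120.91  224.78]]
```

View pics/side11z.png

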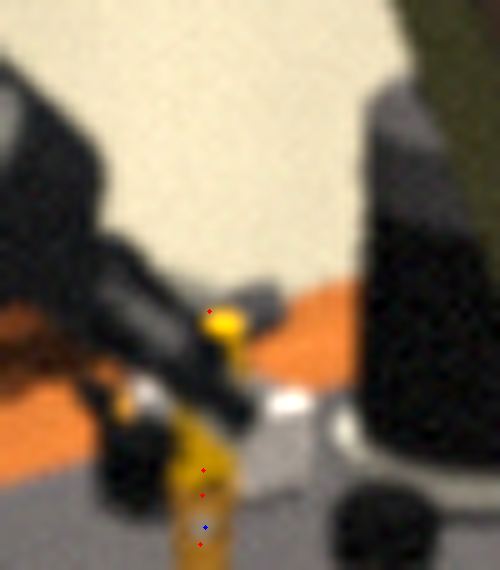

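Emit:
drive_tool(
  series=[
    {"tx": 0.0014,"ty": 0,"tz": 0.0014,"wx": 0,"wy": 0,"wz": 0,"fingers": 0.0},
    {"tx": 0.0028,"ty": 0,"tz": 0.0028,"wx": 0,"wy": 0,"wz": 0,"fingers": 0.0},
    {"tx": 0.0042,"ty": 0,"tz": 0.0042,"wx": 0,"wy": 0,"wz": 0,"fingers": 0.0},
    {"tx": 0.005,"ty": 0,"tz": 0.005,"wx": 0,"wy": 0,"wz": 0,"fingers": 0.0},
    {"tx": 0.005,"ty": 0,"tz": 0.005,"wx": 0,"wy": 0,"wz": 0,"fingers": 0.0},
    {"tx": 0.005,"ty": 0,"tz": 0.005,"wx": 0,"wy": 0,"wz": 0,"fingers": 0.0},
  ],
)

```text
time_s: 11.7
position: [575.4, -122.2, 185.7]
eef_rot: [0.733, 0.562, -0.303, 0.233]
wrist_force: [-0.4, 0.5, -0.9]
width: 0.133
```

Emit:
drive_tool(
  series=[
    {"tx": 0.0007,"ty": 0,"tz": 0.0007,"wx": 0,"wy": 0,"wz": 0,"fingers": 0.0},
    {"tx": 0.0014,"ty": 0,"tz": 0.0014,"wx": 0,"wy": 0,"wz": 0,"fingers": 0.0},
    {"tx": 0.0014,"ty": 0,"tz": 0.0014,"wx": 0,"wy": 0,"wz": 0,"fingers": 0.0},
  ],
)

```text
time_s: 11.95
position: [575.4, -122.2, 183.5]
eef_rot: [0.733, 0.562, -0.304, 0.233]
wrist_force: [0.7, -1.6, -1.3]
width: 0.133
```

Emit:
drive_tool(
  series=[
    {"tx": 0.0007,"ty": 0,"tz": 0.0007,"wx": 0,"wy": 0,"wz": 0,"fingers": 0.0},
    {"tx": 0.0012,"ty": 0,"tz": 0.0012,"wx": 0,"wy": 0,"wz": 0,"fingers": 0.0},
    {"tx": 0.0012,"ty": 0,"tz": 0.0012,"wx": 0,"wy": 0,"wz": 0,"fingers": 0.0},
  ],
)

```text
time_s: 12.2
position: [575.5, -122.2, 182.6]
eef_rot: [0.733, 0.562, -0.304, 0.234]
wrist_force: [0.4, 2.5, 4.2]
width: 0.134
```

```bash
python3 look.py 12
```

```text
12.2 [ 575.49 -122.25  182.57] [0.4  2.54 4.22] [ 0.14  0.08 -0.11] 0.13382150790394676
[[ 575.97 -121.02   32.98]
 [ 575.89 -120.92  142.98]
 [ 575.83 -120.85  214.98]]
```

View pics/side12z.png

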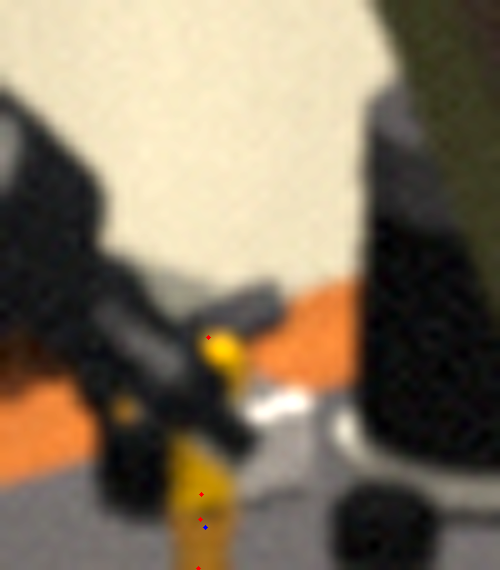

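View pics/top12z.png

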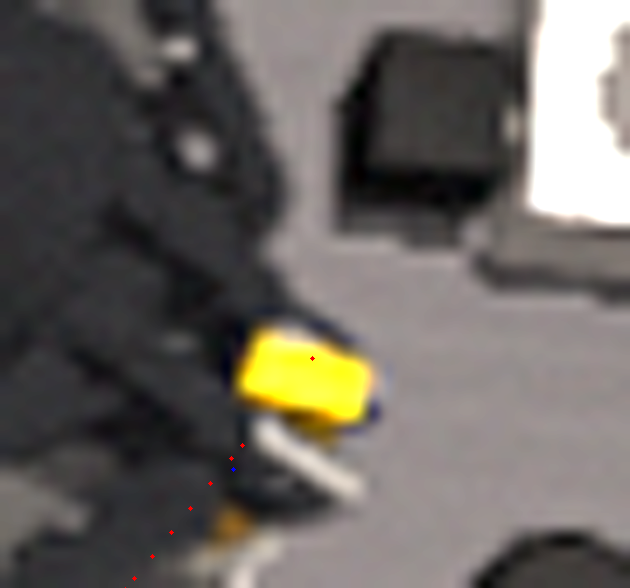

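Emit:
drive_tool(
  series=[
    {"tx": 0.0005,"ty": 0,"tz": 0.0005,"wx": 0,"wy": 0,"wz": 0,"fingers": 0.0},
    {"tx": 0.0007,"ty": 0,"tz": 0.0007,"wx": 0,"wy": 0,"wz": 0,"fingers": 0.0},
    {"tx": 0.0007,"ty": 0,"tz": 0.0007,"wx": 0,"wy": 0,"wz": 0,"fingers": 0.0},
  ],
)

```text
time_s: 12.55
position: [575.5, -122.3, 182.6]
eef_rot: [0.733, 0.562, -0.304, 0.234]
wrist_force: [-1.2, 2.9, 6.7]
width: 0.132
```

```bash
python3 look.py 13
```

```text
12.55 [ 575.48 -122.28  182.58] [-1.18  2.87  6.66] [-0.01  0.3  -0.15] 0.13236605393287273
[[ 576.05 -121.16   33.  ]
 [ 575.9  -120.98  143.  ]
 [ 575.8  -120.85  215.  ]]
```

View pics/side13z.png

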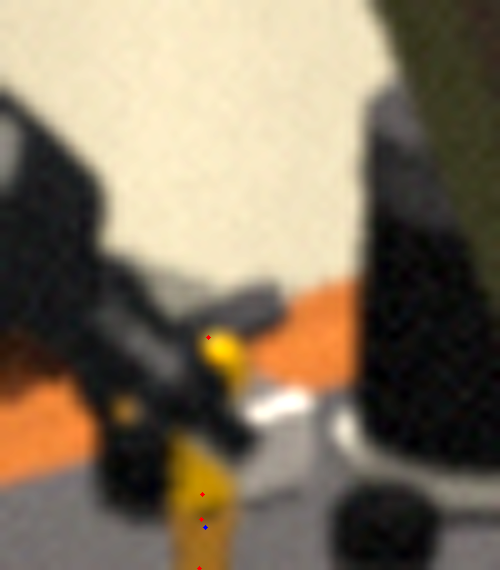

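Emit:
drive_tool(
  series=[
    {"tx": 0.0007,"ty": 0,"tz": 0.0007,"wx": 0,"wy": 0,"wz": 0,"fingers": 0.0},
    {"tx": 0.0012,"ty": 0,"tz": 0.0012,"wx": 0,"wy": 0,"wz": 0,"fingers": 0.0},
    {"tx": 0.0012,"ty": 0,"tz": 0.0012,"wx": 0,"wy": 0,"wz": 0,"fingers": 0.0},
    {"tx": 0.0012,"ty": 0,"tz": 0.0012,"wx": 0,"wy": 0,"wz": 0,"fingers": 0.0},
  ],
)

```text
time_s: 12.98
position: [575.5, -122.2, 182.6]
eef_rot: [0.733, 0.562, -0.304, 0.235]
wrist_force: [-2.0, 4.3, 10.1]
width: 0.133
```

Run:
```python
from h import *
s=state();print(s["position"],s["wrist_force"],s["torque"])
p=cv2.imread("pics/side13_full.png"); p0=cv2.imread("pics/side0.png")
f=lambda q:cv2.resize(q[125:170,275:305],None,fx=13,fy=13,interpolation=cv2.INTER_CUBIC)
cv2.imwrite("pics/cmp13.png",np.clip(1.5*np.hstack([f(p),f(p0)]).astype(float),0,255).astype(np.uint8))
```

```text
[ 575.46679185 -122.24909183  182.57071523] [-2.03199076  4.31715775 10.09062019] [-0.07810914  0.45947564 -0.29301708]
```

View pics/cmp13.png

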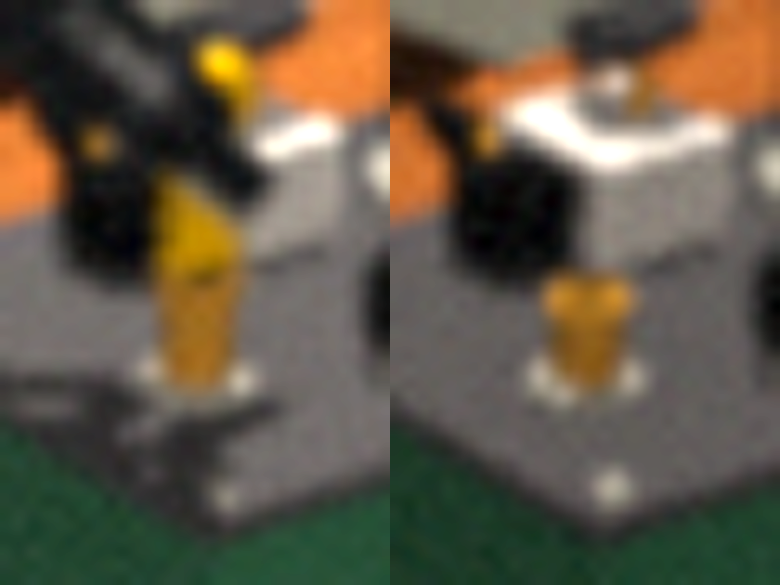

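Emit:
drive_tool(
  series=[
    {"tx": -0.002,"ty": 0,"tz": -0.002,"wx": 0,"wy": 0,"wz": 0,"fingers": 0.0},
    {"tx": -0.006,"ty": 0,"tz": -0.006,"wx": 0,"wy": 0,"wz": 0,"fingers": 0.0},
    {"tx": -0.01,"ty": 0,"tz": -0.01,"wx": 0,"wy": 0,"wz": 0,"fingers": 0.0},
    {"tx": -0.015,"ty": 0,"tz": -0.015,"wx": 0,"wy": 0,"wz": 0,"fingers": 0.0},
    {"tx": -0.02,"ty": 0,"tz": -0.02,"wx": 0,"wy": 0,"wz": 0,"fingers": 0.0},
    {"tx": -0.025,"ty": 0,"tz": -0.025,"wx": 0,"wy": 0,"wz": 0,"fingers": 0.0},
    {"tx": -0.03,"ty": 0,"tz": -0.03,"wx": 0,"wy": 0,"wz": 0,"fingers": 0.0},
    {"tx": -0.03,"ty": 0,"tz": -0.03,"wx": 0,"wy": 0,"wz": 0,"fingers": 0.0},
  ],
)

```text
time_s: 13.65
position: [576.1, -122.2, 226.9]
eef_rot: [0.733, 0.561, -0.303, 0.236]
wrist_force: [-0.8, 0.2, 0.3]
width: 0.127
```

Run:
```python
from h import *
np.set_printoptions(precision=2,suppress=True)
s=state();print(s["position"],s["wrist_force"],s["torque"],s["width"])
R=frame(75,-45); delta([575.2,-122.2,340],R,"up",s)
```

```text
[ 576.13 -122.23  226.92] [-0.77  0.21  0.32] [ 0.38 -0.13 -0.01] 0.12743706332808177
up t [-0.08 -0.   -0.08] w [ 0.23  0.12 -0.26]
```

Emit:
drive_tool(
  series=[
    {"tx": -0.008,"ty": 0,"tz": -0.008,"wx": 0.2,"wy": 0,"wz": -0.2,"fingers": 0.0},
    {"tx": -0.016,"ty": 0,"tz": -0.016,"wx": 0.2,"wy": 0,"wz": -0.2,"fingers": 0.0},
    {"tx": -0.024,"ty": 0,"tz": -0.024,"wx": 0.2,"wy": 0,"wz": -0.2,"fingers": 0.0},
    {"tx": -0.032,"ty": 0,"tz": -0.032,"wx": 0.2,"wy": 0,"wz": -0.2,"fingers": 0.0},
    {"tx": -0.04,"ty": 0,"tz": -0.04,"wx": 0.2,"wy": 0,"wz": -0.2,"fingers": 0.0},
    {"tx": -0.048,"ty": 0,"tz": -0.048,"wx": 0.2,"wy": 0,"wz": -0.2,"fingers": 0.0},
    {"tx": -0.056,"ty": 0,"tz": -0.056,"wx": 0.2,"wy": 0,"wz": -0.2,"fingers": 0.0},
    {"tx": -0.064,"ty": 0,"tz": -0.064,"wx": 0.2,"wy": 0,"wz": -0.2,"fingers": 0.0},
    {"tx": -0.072,"ty": 0,"tz": -0.072,"wx": 0.2,"wy": 0,"wz": -0.2,"fingers": 0.0},
    {"tx": -0.08,"ty": 0,"tz": -0.08,"wx": 0.2,"wy": 0,"wz": -0.2,"fingers": 0.0},
    {"tx": -0.08,"ty": 0,"tz": -0.08,"wx": 0.2,"wy": 0,"wz": -0.2,"fingers": 0.0},
    {"tx": -0.08,"ty": 0,"tz": -0.08,"wx": 0.2,"wy": 0,"wz": -0.2,"fingers": 0.0},
  ],
)

```text
time_s: 14.65
position: [575.8, -121.7, 340.8]
eef_rot: [0.733, 0.562, -0.303, 0.234]
wrist_force: [0.7, -0.3, -0.8]
width: 0.13
```

```bash
python3 look.py 14
python3 - <<'E'
from h import *
s=state()
delta([530,-40,345],frame(72,-40),"a",s)
delta([480,60,320],frame(68,0),"b",s)
E
```

```text
14.65 [ 575.8  -121.72  340.76] [ 0.65 -0.31 -0.84] [ 0.44 -0.08  0.03] 0.1304380633563576
[[ 576.5  -120.62  191.17]
 [ 576.25 -120.43  301.17]
 [ 576.09 -120.3   373.17]]
a t [ 0.0435 -0.0649 -0.0515] w [2.01 5.11 2.19]
b t [ 0.1202 -0.1391 -0.0931] w [ 2.74 45.05  6.61]
```

View pics/side14z.png

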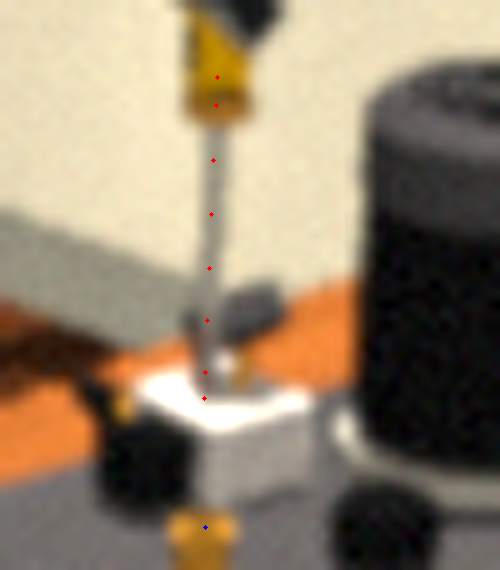

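Emit:
drive_tool(
  series=[
    {"tx": 0.011,"ty": -0.016,"tz": -0.013,"wx": 0.5,"wy": 1.5,"wz": 0.5,"fingers": 0.0},
    {"tx": 0.022,"ty": -0.032,"tz": -0.026,"wx": 1,"wy": 3,"wz": 1,"fingers": 0.0},
    {"tx": 0.033,"ty": -0.049,"tz": -0.039,"wx": 1.5,"wy": 4,"wz": 1.6,"fingers": 0.0},
    {"tx": 0.0435,"ty": -0.065,"tz": -0.0515,"wx": 2,"wy": 6,"wz": 2.2,"fingers": 0.0},
    {"tx": 0.054,"ty": -0.075,"tz": -0.057,"wx": 2,"wy": 12,"wz": 2.8,"fingers": 0.0},
    {"tx": 0.065,"ty": -0.086,"tz": -0.063,"wx": 2.1,"wy": 18.5,"wz": 3.5,"fingers": 0.0},
    {"tx": 0.076,"ty": -0.097,"tz": -0.069,"wx": 2.3,"wy": 25,"wz": 4.2,"fingers": 0.0},
    {"tx": 0.087,"ty": -0.108,"tz": -0.075,"wx": 2.4,"wy": 31.5,"wz": 5,"fingers": 0.0},
    {"tx": 0.098,"ty": -0.118,"tz": -0.081,"wx": 2.5,"wy": 38,"wz": 5.8,"fingers": 0.0},
    {"tx": 0.109,"ty": -0.129,"tz": -0.087,"wx": 2.6,"wy": 42,"wz": 6.2,"fingers": 0.0},
    {"tx": 0.12,"ty": -0.139,"tz": -0.093,"wx": 2.7,"wy": 45,"wz": 6.6,"fingers": 0.0},
    {"tx": 0.12,"ty": -0.139,"tz": -0.093,"wx": 2.7,"wy": 45,"wz": 6.6,"fingers": 0.0},
  ],
)

```text
time_s: 15.75
position: [476.9, 59.8, 319.0]
eef_rot: [0.829, 0.559, -0.001, -0.001]
wrist_force: [-0.7, -0.7, -1.1]
width: 0.129
```

Run:
```python
from h import *
s=state();print(s["time_s"],s["position"],s["joint_pos"],s["wrist_force"],s["width"])
delta([460,120,230],frame(65,30),"a",s)
delta([453,151,130],frame(65,45),"b",s)
delta([453,151,100],frame(65,45),"c",s)
```

```text
15.75 [476.89435935  59.77447576 319.03249655] [3.61705054e-02 1.24382087e-01 1.57188308e+00 8.23854179e-04
 1.44849433e+00 4.20895437e-01] [-0.68142745 -0.74410484 -1.05309358] 0.12919708180377387
a t [ 0.0495 -0.038   0.0891] w [-0.95 30.03  2.84]
b t [ 0.0757 -0.0558  0.1892] w [-1.33 45.03  2.73]
c t [ 0.0757 -0.0557  0.2192] w [-1.33 45.03  2.73]
```

Emit:
drive_tool(
  series=[
    {"tx": 0.01,"ty": -0.008,"tz": 0.018,"wx": -0.2,"wy": 6,"wz": 0.6,"fingers": 0.0},
    {"tx": 0.02,"ty": -0.015,"tz": 0.036,"wx": -0.4,"wy": 12,"wz": 1.1,"fingers": 0.0},
    {"tx": 0.03,"ty": -0.023,"tz": 0.054,"wx": -0.6,"wy": 18,"wz": 1.7,"fingers": 0.0},
    {"tx": 0.04,"ty": -0.031,"tz": 0.071,"wx": -0.8,"wy": 24,"wz": 2.3,"fingers": 0.0},
    {"tx": 0.0495,"ty": -0.038,"tz": 0.089,"wx": -1,"wy": 30,"wz": 2.8,"fingers": 0.0},
    {"tx": 0.058,"ty": -0.044,"tz": 0.115,"wx": -1.1,"wy": 35,"wz": 2.8,"fingers": 0.0},
    {"tx": 0.066,"ty": -0.05,"tz": 0.14,"wx": -1.2,"wy": 40,"wz": 2.8,"fingers": 0.0},
    {"tx": 0.0757,"ty": -0.056,"tz": 0.165,"wx": -1.3,"wy": 45,"wz": 2.7,"fingers": 0.0},
    {"tx": 0.0757,"ty": -0.056,"tz": 0.185,"wx": -1.3,"wy": 45,"wz": 2.7,"fingers": 0.0},
    {"tx": 0.0757,"ty": -0.056,"tz": 0.2,"wx": -1.3,"wy": 45,"wz": 2.7,"fingers": 0.0},
    {"tx": 0.0757,"ty": -0.056,"tz": 0.212,"wx": -1.3,"wy": 45,"wz": 2.7,"fingers": 0.0},
    {"tx": 0.0757,"ty": -0.056,"tz": 0.216,"wx": -1.3,"wy": 45,"wz": 2.7,"fingers": 0.0},
    {"tx": 0.0757,"ty": -0.056,"tz": 0.216,"wx": -1.3,"wy": 45,"wz": 2.7,"fingers": 0.0},
    {"tx": 0.0757,"ty": -0.056,"tz": 0.216,"wx": -1.3,"wy": 45,"wz": 2.7,"fingers": 0.0},
    {"tx": 0.0757,"ty": -0.056,"tz": 0.216,"wx": -1.3,"wy": 45,"wz": 2.7,"fingers": 0.0},
  ],
)

```text
time_s: 17.0
position: [453.3, 151.1, 103.7]
eef_rot: [0.779, 0.497, 0.323, -0.205]
wrist_force: [-0.2, -0.4, -0.5]
width: 0.13
```

Run:
```python
from h import *
np.set_printoptions(precision=2,suppress=True)
s=state();print(s["time_s"],s["position"],s["joint_pos"],s["joint_velocities"],s["wrist_force"],s["width"])
w=stick(s,[110,0,-72]); print(w,proj("top",w),proj("side",w))
snap("side",190,155,100,75,8,"side15"); snap("top",190,145,100,75,8,"top15")
delta([453,151,103],frame(65,45),"c",s)
```

```text
17.0 [453.31 151.11 103.72] [-0.33  0.44  2.26  1.25  0.84 -0.96] [ 0.   -0.01  0.    0.   -0.   -0.01] [-0.19 -0.44 -0.51] 0.12962728368281815
[[516.29 286.79 105.1 ]
 [469.98 187.02 105.13]
 [439.67 121.71 105.15]] [[200.24 178.97]
 [235.82 194.45]
 [259.34 204.69]] [[210.97 201.98]
 [245.64 196.11]
 [267.47 192.41]]
c t [-0. -0.  0.] w [-0.02  0.02  0.12]
```

View pics/side15.png

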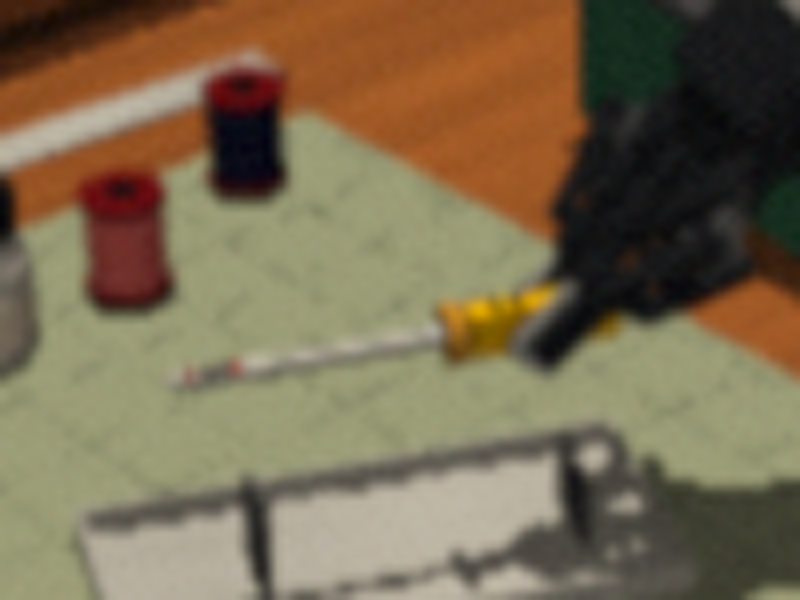

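View pics/top15.png

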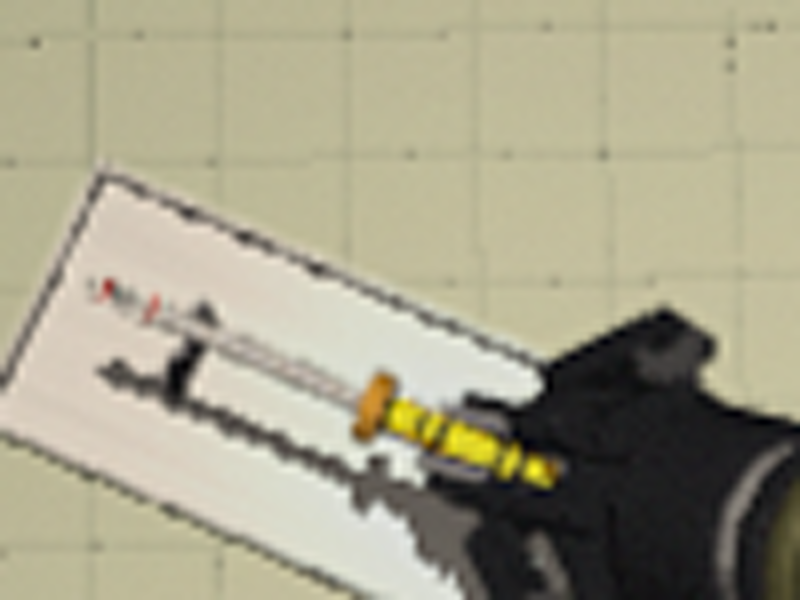

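Emit:
drive_tool(
  series=[
    {"tx": -0.002,"ty": 0,"tz": 0.002,"wx": 0,"wy": 0,"wz": 0,"fingers": 0.0},
    {"tx": -0.004,"ty": 0,"tz": 0.004,"wx": 0,"wy": 0,"wz": 0,"fingers": 0.0},
    {"tx": -0.005,"ty": 0,"tz": 0.005,"wx": 0,"wy": 0,"wz": 0,"fingers": 0.0},
    {"tx": -0.005,"ty": 0,"tz": 0.005,"wx": 0,"wy": 0,"wz": 0,"fingers": 0.0},
    {"tx": -0.005,"ty": 0,"tz": 0.005,"wx": 0,"wy": 0,"wz": 0,"fingers": 0.0},
    {"tx": -0.005,"ty": 0,"tz": 0.005,"wx": 0,"wy": 0,"wz": 0,"fingers": 0.0},
    {"tx": -0.005,"ty": 0,"tz": 0.005,"wx": 0,"wy": 0,"wz": 0,"fingers": 0.0},
    {"tx": -0.005,"ty": 0,"tz": 0.005,"wx": 0,"wy": 0,"wz": 0,"fingers": 0.0},
  ],
)

```text
time_s: 17.77
position: [453.3, 151.1, 96.9]
eef_rot: [0.779, 0.497, 0.323, -0.205]
wrist_force: [-0.0, 0.1, 0.1]
width: 0.131
```

Run:
```python
from h import *
np.set_printoptions(precision=2,suppress=True)
s=state();print(s["time_s"],s["position"],s["joint_velocities"],s["wrist_force"],s["width"])
print(stick(s,[110,0,-72],3))
print(close_job())
```

```text
17.7667 [453.28 151.07  96.95] [-0.  0.  0. -0. -0. -0.] [-0.    0.12  0.08] 0.13074306480195366
[[515.03 284.02  98.33]
 [468.69 184.25  98.35]
 [438.36 118.96  98.37]]
the job is handed in; nothing more can be done
None
```

The oil check is done and handed in at about 17.8 s.

- **Pick-up:** I took the dipstick from its rests by the yellow handle, leaning 45° and gripping with 60 N.
- **Insertion:** It went down the guide tube with almost no contact force until the collar stopped on the mouth. A light press of about 10 N moved it no further, and the picture shows no gap under the collar.
- **Withdrawal:** I drew it fully out and confirmed it clear of the tube in the side picture.
- **Final pose:** It is held still by its handle, about level (measured to about 1°), with the red lines facing up. The tip is over the tray at about 98 mm above the bench, so roughly 95 mm above the tray floor. The spools stand where they were, and nothing came near the jar or the burnisher.

**Disagreements in the checks:**
- The two cameras differed by 2 to 6 mm on some points, so I lined the tip up with the tube by comparing the two directly in the pictures.
- The collar stopped about 3 mm higher than nominal. That matches the grip sitting about 3 mm further back on the handle, which the earlier pictures also suggested.
- I took no picture after the last 7 mm of lowering to the final height; the arm's own readings there were steady.

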